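# Set a coarse and fine gauge drive on a bar

### The arm

A 6-joint arm with a two-finger parallel gripper is mounted at the origin on a cart in front of the work surface, level with it; the furniture and walls round the work are solid. World frame = base frame: x ahead of the robot, y to its left, z up, the work surface at z = 0. Lengths are in mm, angles in rad, forces in N, time in s.
With the tool pointing down it reaches from about 350 to 775 mm from the base axis. Payload 7.3 kg.
Tool frame: the origin (TCP) lies on the centre line of the jaws, within the pads' length; the fingertips stand 22 mm ahead of it and the grasp point (between the pads) lies 3 mm ahead of it; z points along the fingers, y is the direction in which the jaws open and shut (so a half turn about z gives the same grasp; the last joint's range is limited). The gripper opens to 92 mm and grips with 3 to 60 N. Pads are 19 mm wide; open, the fingers measure 130 mm over their backs; the gripper's body (75 mm by 190 mm) begins 47 mm behind the grasp point.
Start: joints at [1.093, 0.342, 1.524, -0, 1.275, -0.146], TCP at [171.001, 496.388, 248.741] pointing down, gripper open.
Joint ranges: [-2.53, 2.53], [-0.77, 2.02], [0.04, 2.7], [-1, 4.14], [0.28, 2.66], [-3.11, 3.11]. Speed limits (rad/s): [2.57, 2.57, 3.14, 3.14, 3.14, 3.14].

### API

Orientations are given as [roll, pitch, yaw] about the fixed x, y, z axes, in that order (R = Rz(yaw) Ry(pitch) Rx(roll)).
In Python, from plant import get_obs, capture, close_job gives the robot as it stands.
- The arm moves only by the tool carry_out, never from a script. Its arguments are lists of equal length, an entry for each row: "xyz": the shift along the tool's x, y, z scaled (see below), a list of three; "dr": the turn, a rotation vector about the tool's x, y, z scaled (see below), a list of three. A call has 1 to 8 rows; each row shifts and turns the commanded pose from where the row before left it, along the tool's axes as they then stand; what a row does not reach is not made up. The controller multiplies each number of a shift by 0.06 m and each number of a turn by 8 degrees. A row lasts 1/8 s, in which the tool goes at most 62.5 mm and 10.7 degrees, less where a joint would pass 70% of its speed; a pose out of reach is approached as far as the arm can. A call with a number of a shift or a turn outside -1 to 1 is refused whole. A call with a gripper value outside its range is refused whole. "gripper" is the gripper's target within -1 to 1 (fully open at 1, half-way at 0, shut at -1), set as the call begins (left out, the last holds). The fingers move at their own pace and stop on an object; the grip force is fixed at half the most. Time passes only in rows, so rows that do not move let the fingers close. It gives the time, the measured TCP pose, the force and the opening at its end, in the units of the state.
- get_obs(): the state, without advancing time (a new reading comes with each control period).
- capture(name): name is "scene" or "top" or "wrist"; returns a dict with "image" (480x640x3 uint8, blue, green, red), "fx", "fy", "cx", "cy" (pixels), "pose" (4x4, takes a point from camera to world coordinates). Camera axes: x right, y up, looking along -z (the intrinsics and any distortion apply to the point x, -y, -z); pixel columns grow to the right and rows downward; lengths in mm; the calibration is good to about 2 mm. A picture is of the moment at which its call begins. There is no depth.
- close_job(): hands the job in, once; it reports no verdict.
The state is a dict: "time": time; "joint_positions": joint angles; "dq": joint speeds; "tau": joint torques, N m; "tool_pos": TCP position; "tcp_rot": TCP orientation; "contact_force": force on the tool from outside, world axes, zero at the start; "moment": the same for the moment, N m; "grip_width": finger opening in mm.
Only numpy, scipy, OpenCV 4.12 (cv2) and the standard library are available. Lean on these libraries where they do the work, as an engineer would, in place of code of your own. Each camera call takes 0.05 s, during which the arm holds its last target.

### The job

Lift the aluminium bar out of its wooden rest and lay it flat on the gauge stand's table between the low brass guides, blue end under the probe and pushed up to the brass end stop. Then turn the large outer knob clockwise until the probe hovers just above the bar, 1 to 4 mm, without touching, before you turn the small inner knob. Finally turn the small inner knob clockwise until the bar rises to the probe and the dial needle points to three o'clock, inside the green sector, never letting it swing past the red mark at six o'clock, and let go.

Things in the scene. Friction and masses are not known exactly. Their poses are not given: they have to be found in the camera images.
- bar_center (a point): centre of a loose aluminium bar, 28 wide (x) x 170 long (y) x 20 high (z) mm, about 0.22 kg; its own -y end is painted blue over 45 mm, the +y end is plain. At the start it lies flat on the bench, the plain end in the slot of the rest, about 70 mm of the blue end sticking out.
- blue_tip (a point): centre of the blue end face of the bar, 85 mm from the bar's centre along its own -y, half-way up (10 mm over its underside). Axes as the bar's.
- rest_mouth (a point): middle, at bench level, of the mouth of the slot in the fixed wooden rest. The rest runs 112 mm from here along its own +y, is 56 mm wide and 19 mm high; the slot is 32 mm wide, open above and at the mouth, so there is no room for fingers beside the plain end: the bar is lifted straight up by the blue end, then must be set down somewhere and taken again by the plain end for the gauge.
- end_stop (a point): foot of the end stop's face on the gauge table's top, on its midline, 24 mm over the bench (rising with the inner knob). +y points along the table to its open mouth, on the robot's side, where the bar is brought in. The table is 72 mm wide and ends 100 mm from here; two brass guides, 8 mm high and 36 mm apart, run 63 mm from here along +y. The probe axis is vertical, 30 mm from here along +y. The stop is 16 mm high.
- gauge_stand: fixed gauge stand, origin at bench level on the probe axis, axes as end_stop's, +y roughly to the robot. Base 76 mm wide, y = -88 to 40. Its grey head hangs over the table, y = -84 to 30 mm, 35 mm either side in x, 102 to 141 mm over the bench; column at y = -84 to -50. A 50 mm dial hangs before the head (y = 31 to 42) and sinks with the probe. So a hand cannot hold the blue end in there.
- probe_tip (a point): centre of the flat underside of the spring-loaded probe, a 16 mm disc that comes down on the bar. The outer knob lowers it 15 mm per rad; the inner knob leaves it and raises the table with the bar 3 mm per rad. Once they touch its spring gives (1.5 N per mm after a 1.2 N preload).
- coarse_knob_grip (a point): centre of the large black fluted outer knob, vertical axis, 60 mm across and 24 mm high (from 142 to 166 mm over the bench), free all round
- coarse_knob (a joint): angle of the outer knob, rad, grows clockwise from above, 0 to 3.7; stays where left (0.3 N m friction); each rad lowers the probe 15 mm
- fine_knob_grip (a point): centre of the small bright inner knob on the same axis above the outer one, 30 mm across and 26 mm high (from 168 to 194 mm over the bench)
- fine_knob (a joint): angle of the inner knob, rad, grows clockwise from above, 0 to 6.2, starts near 0; stays where left (0.06 N m friction); each rad raises the table 3 mm towards the probe. It turns independently of the outer knob.
- dial_needle (a joint): angle of the needle of the white dial before the head, rad, clockwise as the robot sees it: 0 straight up while the probe is free, 1.57 three o'clock (green sector from 1.08 to 2.06), 3.14 the red mark at six o'clock. 0.5 rad per mm of probe spring travel, so after touching it moves 1.5 rad per rad of the inner knob and 7.5 rad per rad of the outer one.
- hanging_shaft (a point): a grey flexible shaft, 25 mm thick, that hangs at the right of the robot, nearly upright, from 0.9 m over the bench to below it; treat it as a rigid post the arm must not push: draw the arm in before swinging past it. A lamp shade, 0.10 m wide, also hangs 0.49 m over the bench edge at x 0.41, y 0.07
- bar: the same bar; its origin is the centre of its underside. The bench is bare for 0.15 m to the left of the rest (as the robot sees it), a place to set the bar down; the bench's near edge there is 0.63 m from the robot's axis, and the bar may jut over it.

How it is judged (in metres and radians):
On the way, in this order (a step that is already met when the one before it is completed fails the run):
1. the bar lies flat on the gauge table, blue end under the probe and against the stop, let go (y of blue_tip in the frame of end_stop between -0.004 and 0.005 m and x of blue_tip in the frame of end_stop between -0.007 and 0.007 m and z of blue_tip in the frame of end_stop between 0.006 and 0.014 m and angle between the y axis of bar_center and the y axis of end_stop, either way round below 0.12 rad and angle between bar_center's own z axis and vertical below 0.06 rad and contact force between the fingers and bar below 0.1 N), for 0.2 s.
2. the outer knob has brought the probe to within 5 mm above the bar, not touching, the inner knob not yet turned (z of probe_tip in the frame of bar_center between 0.01 and 0.015 m and value of joint dial_needle below 0.08 rad and value of joint fine_knob below 0.45 rad), for 0.2 s.
At the end, for the whole second after the job is handed in: The bar lies flat on the table within 5 mm of the end stop, within 7 mm of the midline and 0.12 rad of it; the needle rests at three o'clock inside the green sector (1.08 to 2.06 rad), the inner knob having been turned to more than 0.6 rad (y of blue_tip in the frame of end_stop between -0.004 and 0.005 m and x of blue_tip in the frame of end_stop between -0.007 and 0.007 m and z of blue_tip in the frame of end_stop between 0.006 and 0.014 m and angle between the y axis of bar_center and the y axis of end_stop, either way round below 0.12 rad and angle between bar_center's own z axis and vertical below 0.06 rad and value of joint dial_needle between 1.08 and 2.06 rad and value of joint fine_knob above 0.6 rad and velocity of joint dial_needle between -0.1 and 0.1 rad/s); the robot touches nothing.
It fails at once if the needle swings past the red mark at six o'clock (value of joint dial_needle above 3.25 rad).
It also fails if it takes over 72 s, if anything falls off the work surface, if the arm or the gripper's body presses on something with over 40 N, if the wrist force passes 120 N, or if a joint passes its speed limit or range.

## Working session

There is one attempt and no reset: what is moved stays moved. The work goes in short steps, Python scripts to look and compute and a tool call to move; the robot and the scene stay as the last step left them, time stands still between calls to the robot, and variables do not carry over. Pictures are saved under pics/ and viewed, and the job is handed in when it is done.

Besides the shell and the picture viewer there is one more tool, called after "Emit:" as name(argument=value, ...), one argument or row to a line, values as JSON. carry_out: Moves the arm, as the interface text tells. Shifts and turns lie within -1 to 1; 1 stands for 0.06 m of shift or 8 degrees of turn. Its arguments: {"type":"object","properties":{"xyz":{"type":"array"},"dr":{"type":"array"},"gripper":{"type":"number"}},"required":["xyz","dr"]}

```bash
mkdir -p pics; ls
cat > h.py <<'E'
import numpy as np, cv2
from plant import get_obs, capture
def snap(name,fn):
    c=capture(name); cv2.imwrite('pics/'+fn+'.png',c['image']); np.save('pics/'+fn+'.npy',c,allow_pickle=True); return c
def load(fn): return np.load('pics/'+fn+'.npy',allow_pickle=True).item()
def ray(c,u,v):
    d=np.array([(u-c['cx'])/c['fx'],-(v-c['cy'])/c['fy'],-1.0]); P=np.array(c['pose']); return P[:3,3],P[:3,:3]@d
def onz(c,u,v,z):
    o,d=ray(c,u,v); return o+d*(z-o[2])/d[2]
def proj(c,p):
    P=np.array(c['pose']); q=P[:3,:3].T@(np.array(p,float)-P[:3,3]); return c['cx']-c['fx']*q[0]/q[2], c['cy']+c['fy']*q[1]/q[2]
def tri(c1,p1,c2,p2):
    o1,d1=ray(c1,*p1);o2,d2=ray(c2,*p2)
    A=np.stack([d1,-d2],1);s=np.linalg.lstsq(A,o2-o1,rcond=None)[0]
    a=o1+d1*s[0];b=o2+d2*s[1];return (a+b)/2,np.linalg.norm(a-b)
E
python3 - <<'E'
from h import *
for n in ['scene','top','wrist']:
    c=snap(n,n+'0'); print(n,{k:v for k,v in c.items() if k!='image'})
print(get_obs())
E
```

```text
pics
scene {'fx': 561.8601716770921, 'fy': 561.8601716770921, 'cx': 322.7378241428505, 'cy': 233.45531641388177, 'pose': array([[ 6.33737778e-01,  5.23101120e-01, -5.69861077e-01,
        -3.32456644e+02],
       [-7.73493888e-01,  4.19817123e-01, -4.74827115e-01,
        -6.90425514e+02],
       [-9.14515750e-03,  7.41699941e-01,  6.70669489e-01,
         1.11009637e+03],
       [ 0.00000000e+00,  0.00000000e+00,  0.00000000e+00,
         1.00000000e+00]])}
top {'fx': 567.7960119056089, 'fy': 567.7960119056089, 'cx': 323.34860597276315, 'cy': 231.95569313162022, 'pose': array([[-1.36492618e-02,  9.87504753e-01, -1.56997009e-01,
         2.88220989e+02],
       [-9.99746338e-01, -1.62909696e-02, -1.55519548e-02,
         1.32572914e+01],
       [-1.79152628e-02,  1.56744913e-01,  9.87476620e-01,
         1.58437427e+03],
       [ 0.00000000e+00,  0.00000000e+00,  0.00000000e+00,
         1.00000000e+00]])}
wrist {'fx': 357.9134260179594, 'fy': 357.9134260179594, 'cx': 321.59243858280917, 'cy': 243.08376153351452, 'pose': array([[ 3.26659203e-01, -9.10842234e-01, -2.52309709e-01,
    
[... 245 characters left out ...]
e+00,
         1.00000000e+00]])}
{'time': 0.15, 'joint_positions': array([ 1.09296714e+00,  3.42574624e-01,  1.52479021e+00, -2.76940329e-05,
        1.27540044e+00, -1.46002585e-01]), 'dq': array([ 0.0003813 , -0.00219266, -0.00109429,  0.00070406, -0.00341368,
       -0.00167625]), 'tau': array([ 2.40280373e-03, -4.31466544e+01, -2.44355088e+01,  7.17711635e-02,
        5.36499673e-02, -7.23405719e-05]), 'tool_pos': array([170.88806928, 496.11540303, 248.20097364]), 'tcp_rot': array([-3.14042866e+00, -1.44394039e-04,  2.80977405e+00]), 'contact_force': array([-0.80311869, -1.25686872,  0.1760797 ]), 'moment': array([-0.00784082, -0.06435341, -0.01167618]), 'grip_width': 91.97789289721919}
```

View pics/scene0.png

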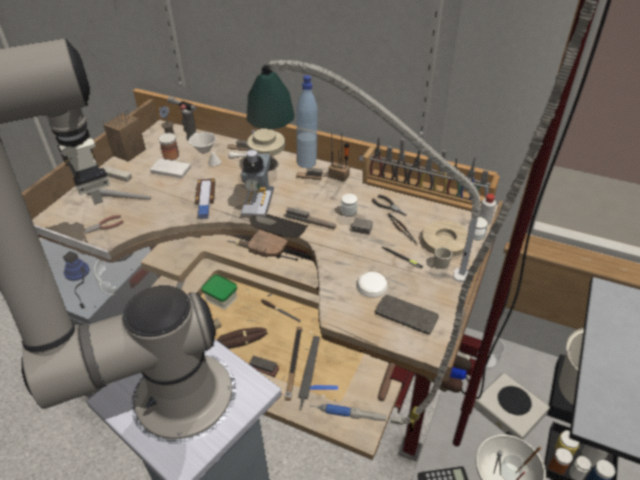

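View pics/top0.png

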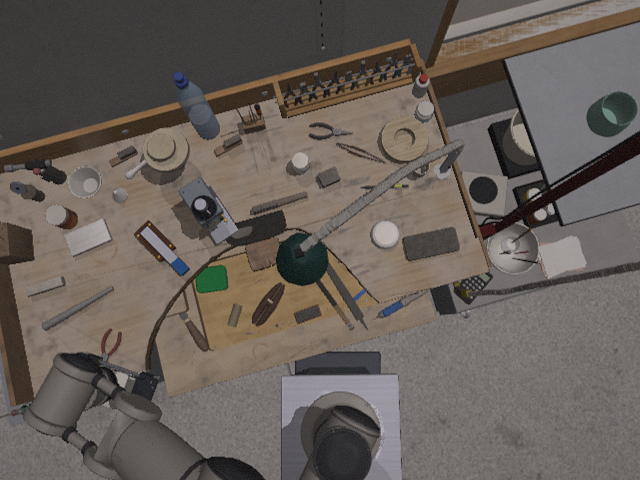

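View pics/wrist0.png

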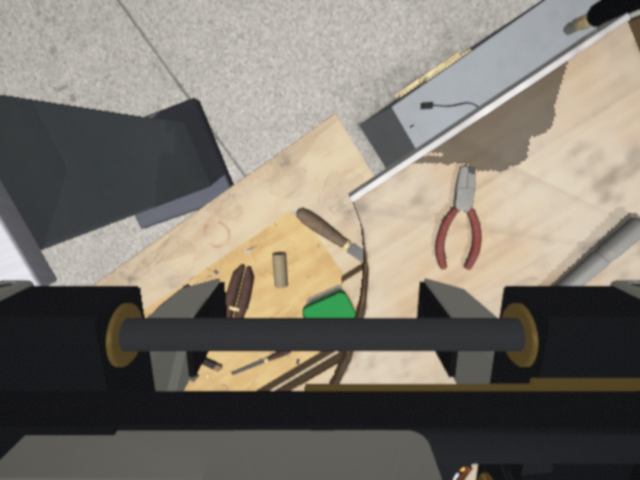

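The top view shows the bar in its rest near (163,248), with its blue end at about (180,268). The gauge stand is near (205,210) and the robot's arm is at lower left. I'll zoom in.

Run:
```python
from h import *
c=load('top0');i=c['image'][165:290,120:260]
cv2.imwrite('pics/z1.png',cv2.resize(i,None,fx=5.5,fy=4.8*1.0,interpolation=cv2.INTER_CUBIC) if 0 else cv2.resize(i,None,fx=4.8,fy=4.8,interpolation=cv2.INTER_CUBIC))
c=load('scene0');i=c['image'][130:230,180:310]
cv2.imwrite('pics/z2.png',cv2.resize(i,None,fx=5,fy=5,interpolation=cv2.INTER_CUBIC))
```

```text
(no output)
```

View pics/z1.png

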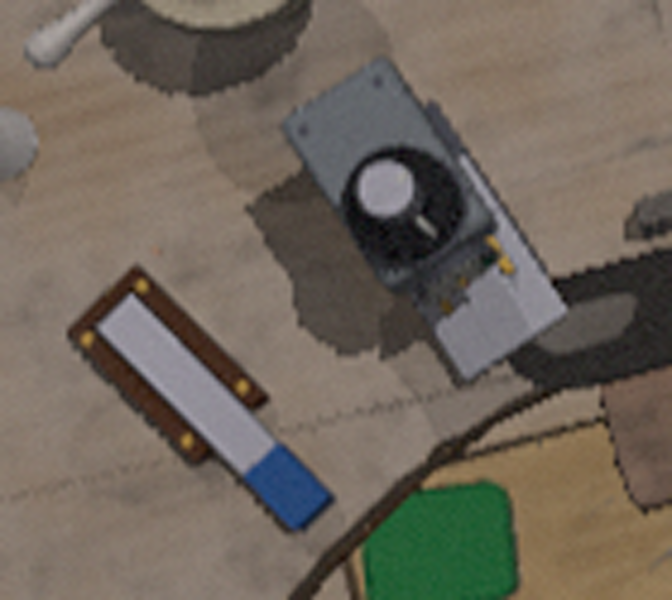

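View pics/z2.png

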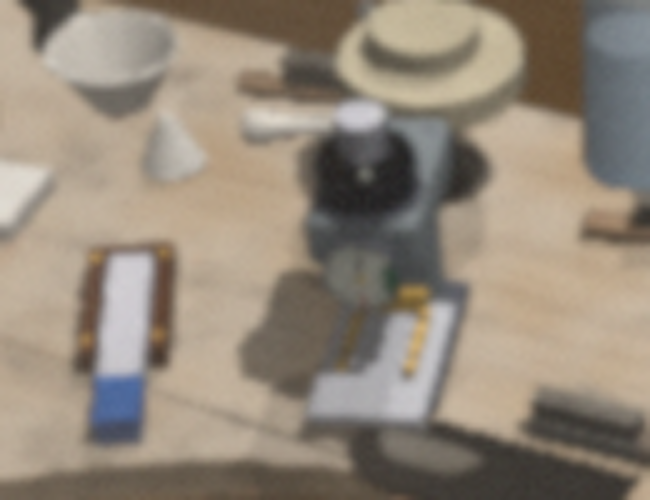

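Run:
```python
from h import *
t=load('top0');s=load('scene0')
T=lambda u,v:(120+u/4.8-.4,165+v/4.8-.4)
S=lambda u,v:(180+u/5-.4,130+v/5-.4)
# bar + blue masks
def blue(c,roi):
    h=cv2.cvtColor(c['image'],cv2.COLOR_BGR2HSV);m=cv2.inRange(h,(100,120,60),(125,255,255))
    M=np.zeros_like(m);x0,y0,x1,y1=roi;M[y0:y1,x0:x1]=m[y0:y1,x0:x1];return M
m=blue(t,(160,240,200,290));r=cv2.minAreaRect(cv2.findContours(m,0,1)[0][0]);print('blue top',r)
print([onz(t,*p,20).round(1) for p in cv2.boxPoints(r)])
for n,p in dict(tipR=(333,498),tipL=(293,532),farL=(97,328),farR=(130,293)).items(): print('bar',n,onz(t,*T(*p),20).round(1))
for n,p in dict(a=(138,266),b=(68,328),c=(197,462),d=(268,400)).items(): print('rest',n,onz(t,*T(*p),19).round(1))
print('fine',onz(t,*T(386,187),194).round(1),'coarse',onz(t,*T(406,206),166).round(1))
print('fine scene',onz(s,*S(361,118),194).round(1))
for n,p in dict(nl=(466,385),nr=(567,312)).items(): print('table',n,onz(t,*T(*p),24).round(1))
for n,p in dict(nl=(308,415),nr=(432,420)).items(): print('table sc',n,onz(s,*S(*p),24).round(1))
for n,p in dict(tipR=(142,432),tipL=(92,432)).items(): print('bar sc',n,onz(s,*S(*p),20).round(1))
for n,p in dict(backl=(283,125),backr=(383,56)).items(): print('head back',onz(t,*T(*p),141).round(1))
```

```text
blue top ((179.3618927001953, 266.12432861328125), (15.237528800964355, 10.331788063049316), 48.012786865234375)
[array([454. , 464.1,  20. ]), array([473. , 443.2,  20. ]), array([441. , 413.9,  20. ]), array([422.1, 434.8,  20. ])]
bar tipR [440.9 412.   20. ]
bar tipL [421.6 434.7  20. ]
bar farL [542.7 552.9  20. ]
bar farR [563.1 534.3  20. ]
rest a [579.3 530.4  19. ]
rest b [543.1 570.3  19. ]
rest c [463.1 492.   19. ]
rest d [498.7 451.6  19. ]
fine [586.5 343.7 194. ] coarse [582.  339.4 166. ]
fine scene [585.3 337.6 194. ]
table nl [505.  335.1  24. ]
table nr [546.9 276.8  24. ]
table sc nl [509.1 329.4  24. ]
table sc nr [552.5 267.8  24. ]
bar sc tipR [438.5 399.8  20. ]
bar sc tipL [419.6 423.3  20. ]
head back [633.4 413.4 141. ]
head back [671.1 359.4 141. ]
```

```bash
cat >> h.py <<'E'
from scipy.spatial.transform import Rotation as Ro
def down(yaw): return Ro.from_euler('xyz',[np.pi,0,yaw])
def plan(p,R=None,n=None,frm=None,turn=None):
    """rows: total shift to p (world mm) and R, split in n equal rows; prints per row xyz, dr"""
    o=get_obs(); p0=np.array(o['tool_pos']) if frm is None else np.array(frm[0],float)
    R0=Ro.from_euler('xyz',o['tcp_rot']) if frm is None else frm[1]
    if R is None: R=R0
    rv=(R0.inv()*R).as_rotvec() if turn is None else np.array([0,0,turn])
    d=np.array(p,float)-p0
    need=max(np.linalg.norm(d)/60,np.degrees(np.linalg.norm(rv))/8); n=n or int(np.ceil(need-1e-6))
    print('need %.2f rows n=%d'%(need,n))
    Rk=R0
    for k in range(n):
        x=Rk.inv().apply(d/n)/60; print(' xyz',x.round(3).tolist(),'dr',(np.degrees(rv/n)/8).round(3).tolist())
        Rk=Rk*Ro.from_rotvec(rv/n)
E
python3 - <<'E'
from h import *
plan([442,434,250],down(0.777),n=16)
E
```

```text
need 14.56 rows n=16
 xyz [-0.288, 0.031, -0.002] dr [-0.0, 0.0, 0.91]
 xyz [-0.282, 0.067, -0.002] dr [-0.0, 0.0, 0.91]
 xyz [-0.271, 0.102, -0.002] dr [-0.0, 0.0, 0.91]
 xyz [-0.256, 0.136, -0.002] dr [-0.0, 0.0, 0.91]
 xyz [-0.237, 0.167, -0.002] dr [-0.0, 0.0, 0.91]
 xyz [-0.214, 0.196, -0.002] dr [-0.0, 0.0, 0.91]
 xyz [-0.187, 0.221, -0.002] dr [-0.0, 0.0, 0.91]
 xyz [-0.158, 0.243, -0.002] dr [-0.0, 0.0, 0.91]
 xyz [-0.125, 0.261, -0.002] dr [-0.0, 0.0, 0.91]
 xyz [-0.091, 0.275, -0.002] dr [-0.0, 0.0, 0.91]
 xyz [-0.056, 0.284, -0.002] dr [-0.0, 0.0, 0.91]
 xyz [-0.019, 0.289, -0.002] dr [-0.0, 0.0, 0.91]
 xyz [0.017, 0.289, -0.002] dr [-0.0, 0.0, 0.91]
 xyz [0.054, 0.285, -0.002] dr [-0.0, 0.0, 0.91]
 xyz [0.09, 0.276, -0.002] dr [-0.0, 0.0, 0.91]
 xyz [0.124, 0.262, -0.002] dr [-0.0, 0.0, 0.91]
```

Emit:
carry_out(
  xyz=[
    [-0.29,0.03,0],
    [-0.28,0.07,0],
    [-0.27,0.1,0],
    [-0.26,0.14,0],
    [-0.24,0.17,0],
    [-0.21,0.2,0],
    [-0.19,0.22,0],
    [-0.16,0.24,0],
  ],
  dr=[
    [0,0,0.91],
    [0,0,0.91],
    [0,0,0.91],
    [0,0,0.91],
    [0,0,0.91],
    [0,0,0.91],
    [0,0,0.91],
    [0,0,0.91],
  ],
  gripper=1,
)

```text
time: 1.15
tool_pos: [307.5, 465.0, 248.4]
tcp_rot: [-3.141, 0.0, 1.789]
contact_force: [-0.6, 0.2, -0.1]
grip_width: 92.3
```

Emit:
carry_out(
  xyz=[
    [-0.12,0.26,0],
    [-0.09,0.28,0],
    [-0.06,0.28,0],
    [-0.02,0.29,0],
    [0.02,0.29,0],
    [0.05,0.29,0],
    [0.09,0.28,0],
    [0.12,0.26,0],
  ],
  dr=[
    [0,0,0.91],
    [0,0,0.91],
    [0,0,0.91],
    [0,0,0.91],
    [0,0,0.91],
    [0,0,0.91],
    [0,0,0.91],
    [0,0,0.91],
  ],
)

```text
time: 2.15
tool_pos: [443.3, 433.6, 248.3]
tcp_rot: [-3.141, 0.001, 0.773]
contact_force: [0.2, 0.0, -0.6]
grip_width: 92.0
```

Run:
```python
from h import *
c=snap('wrist','w1');o=get_obs();print(o['time'],o['tool_pos'],o['tcp_rot'],o['joint_positions'])
```

```text
2.2 [445.28963408 432.88164073 248.09483279] [3.14059290e+00 9.24563702e-05 7.66272695e-01] [ 6.48416621e-01  5.21998849e-01  1.23922808e+00 -1.02217360e-03
  1.38034008e+00  1.45313370e+00]
```

View pics/w1.png

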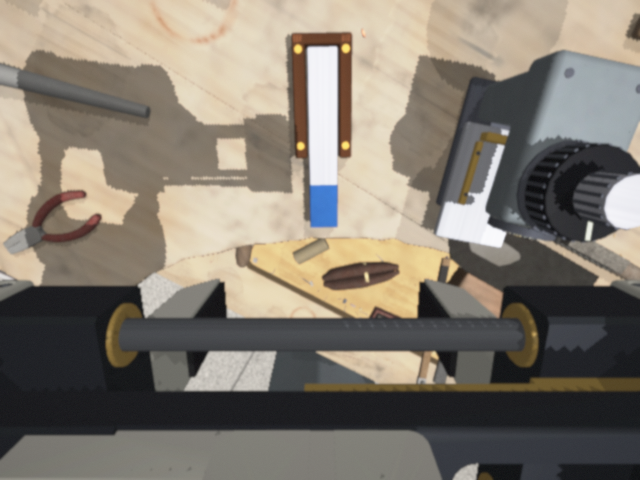

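The bar is in the middle of the wrist view: blue tip at about (324,227), plain end at (322,45), rest around it. The gauge is on the right.

Run:
```python
from h import *
c=load('w1');h=cv2.cvtColor(c['image'],cv2.COLOR_BGR2HSV)
m=cv2.inRange(h,(100,120,60),(125,255,255));m[:150]=0;m[250:]=0;m[:,:280]=0;m[:,360:]=0
r=cv2.minAreaRect(max(cv2.findContours(m,0,1)[0],key=cv2.contourArea));B=cv2.boxPoints(r);print(r);
for p in B: print(p,onz(c,*p,20).round(1))
w=cv2.inRange(h,(0,0,200),(180,50,255))
for v in [60,90,120,150,170,195,215]:
    x=np.where((w|m)[v,295:352]>0)[0]+295
    print(v,x.min(),x.max(),onz(c,x.min(),v,20).round(1),onz(c,x.max()+1,v,20).round(1))
cv2.imwrite('pics/z3.png',cv2.resize(c['image'][20:250,270:380],None,fx=2.6,fy=2.6,interpolation=cv2.INTER_CUBIC))
for n,p in dict(plain=(322,44.5)).items(): print(n,onz(c,*p,20).round(1))
for n,p in dict(fine=(622,201)).items(): print(n,onz(c,*p,194).round(1))
for n,p in dict(nl=(437,235),nr=(501,247)).items(): print(n,onz(c,*p,24).round(1))
t=load('top0')
print(proj(c,[444,434,248.3-3]))
```

```text
((323.0, 206.0), (40.0, 26.0), 90.0)
[310. 186.] [456.2 463.7  20. ]
[336. 186.] [474.5 444.9  20. ]
[336. 226.] [445.1 415.7  20. ]
[310. 226.] [426.3 435.1  20. ]
60 308 336 [538.4 544.9  20. ] [557.1 525.7  20. ]
90 308 336 [519.8 527.2  20. ] [538.9 507.6  20. ]
120 309 336 [501.1 508.   20. ] [519.9 488.7  20. ]
150 310 336 [481.6 488.   20. ] [500.1 469.   20. ]
170 300 351 [460.7 481.8  20. ] [496.9 444.6  20. ]
195 295 351 [439.  468.3  20. ] [479.4 426.8  20. ]
215 295 351 [423.9 454.2  20. ] [464.9 412.1  20. ]
plain [556.7 544.6  20. ]
fine [584.3 348.9 194. ]
nl [511.9 334.7  24. ]
nr [550.1 276.8  24. ]
(np.float64(324.4179254128353), np.float64(316.1330189456784))
```

View pics/z3.png

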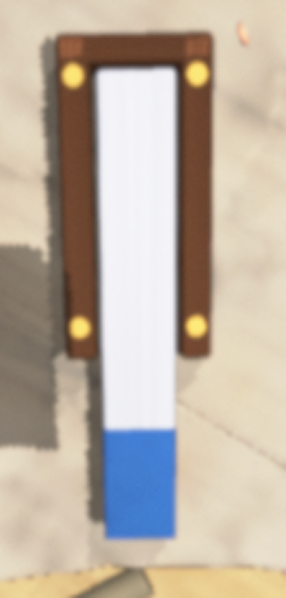

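Run:
```python
from h import *
o=get_obs();print(o['time'],o['tool_pos'],o['tcp_rot'])
plan([471.3,460.5,75],down(.778),n=4)
```

```text
2.2 [445.28963408 432.88164073 248.09483279] [3.14059290e+00 9.24563702e-05 7.66272695e-01]
need 2.95 rows n=4
 xyz [0.158, -0.008, 0.721] dr [0.002, 0.0, -0.021]
 xyz [0.158, -0.008, 0.721] dr [0.002, 0.0, -0.021]
 xyz [0.158, -0.007, 0.721] dr [0.002, 0.0, -0.021]
 xyz [0.158, -0.007, 0.721] dr [0.002, 0.0, -0.021]
```

Emit:
carry_out(
  xyz=[
    [0.16,-0.01,0.72],
    [0.16,-0.01,0.72],
    [0.16,-0.01,0.72],
    [0.16,0,0.72],
    [0,0,0],
    [0,0,0],
  ],
  dr=[
    [0,0,-0.02],
    [0,0,-0.02],
    [0,0,-0.02],
    [0,0,-0.02],
    [0,0,0],
    [0,0,0],
  ],
)

```text
time: 2.95
tool_pos: [469.1, 462.7, 77.5]
tcp_rot: [3.141, -0.002, 0.789]
contact_force: [-0.6, -0.6, -0.2]
grip_width: 91.9
```

Run:
```python
from h import *
c=snap('wrist','w2')
plan([471.3,460.5,26],down(.778),n=2)
```

```text
need 0.87 rows n=2
 xyz [-0.005, 0.024, 0.436] dr [0.001, -0.012, 0.038]
 xyz [-0.004, 0.024, 0.436] dr [0.001, -0.012, 0.038]
```

View pics/w2.png

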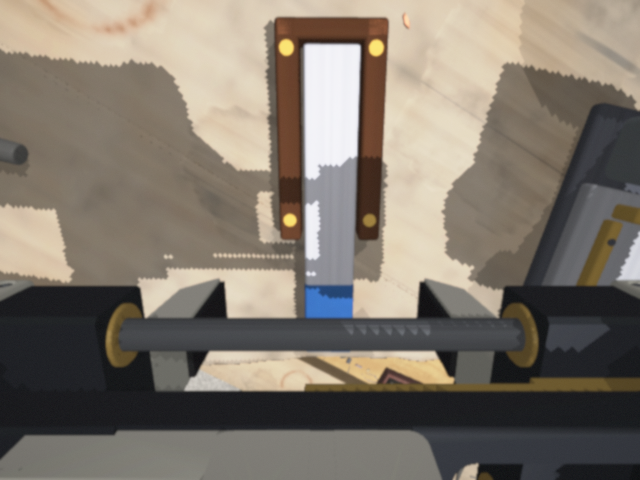

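The bar lies slightly right of the jaw centre (329 against 321 px). I'll correct for that and go down.

Emit:
carry_out(
  xyz=[
    [0,0.03,0.43],
    [0,0.03,0.43],
    [0,0,0],
  ],
  dr=[
    [0,0,0.04],
    [0,0,0.04],
    [0,0,0],
  ],
)

```text
time: 3.38
tool_pos: [471.1, 459.3, 24.7]
tcp_rot: [-3.141, 0.001, 0.777]
contact_force: [0.1, 0.5, 0.0]
grip_width: 91.5
```

Emit:
carry_out(
  xyz=[
    [0,0,0],
    [0,0,0],
    [0,0,0],
    [0,0,0],
    [0,0,0],
    [0,0,0],
  ],
  dr=[
    [0,0,0],
    [0,0,0],
    [0,0,0],
    [0,0,0],
    [0,0,0],
    [0,0,0],
  ],
  gripper=-1,
)

```text
time: 4.12
tool_pos: [471.4, 459.7, 24.3]
tcp_rot: [-3.142, 0.0, 0.777]
contact_force: [0.1, -0.2, -0.2]
grip_width: 36.2
```

Emit:
carry_out(
  xyz=[
    [0,0,0],
    [0,0,0],
    [0,0,0],
    [0,0,-0.2],
    [0,0,-0.5],
    [0,0,-0.7],
    [0,0,-0.7],
  ],
  dr=[
    [0,0,0],
    [0,0,0],
    [0,0,0],
    [0,0,0],
    [0,0,0],
    [0,0,0],
    [0,0,0],
  ],
)

```text
time: 5.0
tool_pos: [471.2, 459.5, 152.0]
tcp_rot: [-3.141, 0.0, 0.777]
contact_force: [0.7, -0.1, -2.2]
grip_width: 27.7
```

Run:
```python
from h import *
c=snap('wrist','w3');t=snap('top','t3');o=get_obs();print(o['tool_pos'],o['tcp_rot'],o['joint_positions'],o['grip_width'])
cv2.imwrite('pics/t3z.png',cv2.resize(t['image'][150:350,20:270],None,fx=3,fy=3,interpolation=cv2.INTER_CUBIC))
```

```text
[473.49976023 461.43413503 156.77778203] [ 3.14040611 -0.01078666  0.77692978] [6.56626605e-01 6.60989811e-01 1.24751648e+00 1.24001802e-04
 1.22223527e+00 1.45045783e+00] 27.630400746550357
```

View pics/w3.png

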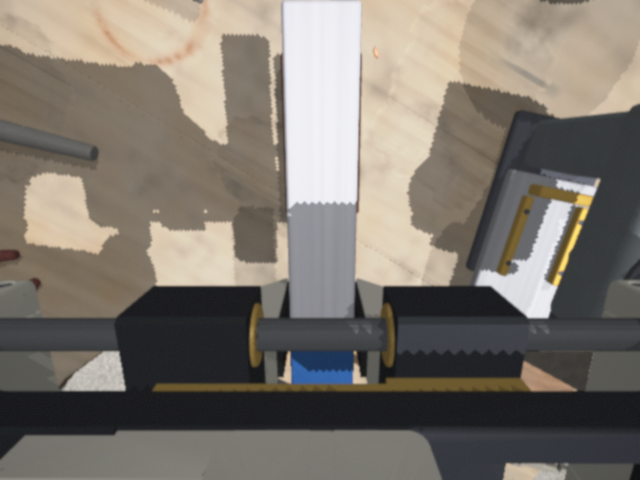

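View pics/t3z.png

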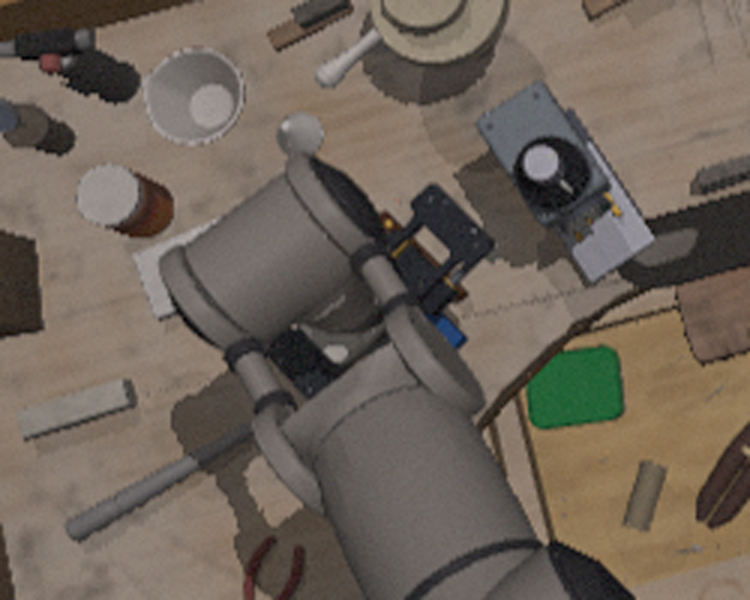

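Bar held level, 27.6 mm opening. I'll check the clear area to the left, then turn the bar half round.

Run:
```python
from h import *
c=load('w1')
for n,p in dict(rodtip=(148,111),rodmid=(20,80),plier=(100,215),plier2=(82,194)).items(): print(n,onz(c,*p,10).round(0))
w=load('w3'); P=w['pose']
o=get_obs();R=Ro.from_euler('xyz',o['tcp_rot']);
for s in (0,4,8,12):
  q=np.array(o['tool_pos'])+R.apply([120.5,0,4.3+s]); print(s,proj(w,q))
plan([448,563.6,185],n=23,turn=-np.pi)
```

```text
rodtip [397. 628.  10.]
rodmid [334. 733.  10.]
plier [278. 602.  10.]
plier2 [283. 628.  10.]
0 (np.float64(325.0745514783739), np.float64(-24.98630200091668))
4 (np.float64(324.96987239540584), np.float64(-19.655383390563543))
8 (np.float64(324.8717607605089), np.float64(-14.658920625169344))
12 (np.float64(324.77961732044884), np.float64(-9.966395953462069))
need 22.50 rows n=23
 xyz [0.039, -0.066, -0.02] dr [0.0, 0.0, -0.978]
 xyz [0.048, -0.06, -0.02] dr [0.0, 0.0, -0.978]
 xyz [0.055, -0.053, -0.02] dr [0.0, 0.0, -0.978]
 xyz [0.062, -0.045, -0.02] dr [0.0, 0.0, -0.978]
 xyz [0.067, -0.036, -0.02] dr [0.0, 0.0, -0.978]
 xyz [0.072, -0.026, -0.02] dr [0.0, 0.0, -0.978]
 xyz [0.075, -0.016, -0.02] dr [0.0, 0.0, -0.978]
 xyz [0.076, -0.006, -0.02] dr [0.0, 0.0, -0.978]
 xyz [0.076, 0.004, -0.02] dr [0.0, 0.0, -0.978]
 xyz [0.075, 0.015, -0.02] dr [0.0, 0.0, -0.978]
 xyz [0.072, 0.025, -0.02] dr [0.0, 0.0, -0.978]
 xyz [0.068, 0.034, -0.02] dr [0.0, 0.0, -0.978]
 xyz [0.063, 0.043, -0.02] dr [0.0, 0.0, -0.978]
 xyz [0.056, 0.052, -0.02] dr [0.0, 0.0, -0.978]
 xyz [0.049, 0.059, -0.02] dr [0.0, 0.0, -0.978]
 xyz [0.04, 0.065, -0.02] dr [0.0, 0.0, -0.978]
 xyz [0.031, 0.07, -0.02] dr [0.0, 0.0, -0.978]
 xyz [0.021, 0.073, -0.02] dr [0.0, 0.0, -0.978]
 xyz [0.011, 0.076, -0.02] dr [0.0, 0.0, -0.978]
 xyz [0.001, 0.076, -0.02] dr [0.0, 0.0, -0.978]
 xyz [-0.01, 0.076, -0.02] dr [0.0, 0.0, -0.978]
 xyz [-0.02, 0.074, -0.02] dr [0.0, 0.0, -0.978]
 xyz [-0.03, 0.07, -0.02] dr [0.0, 0.0, -0.978]
```

Run:
```python
from h import *
o=get_obs();w=snap('wrist','w4');R=Ro.from_euler('xyz',o['tcp_rot']);print(o['tool_pos'],get_obs()['tool_pos'])
for s in (0,4,8,12,16,20):
  q=np.array(o['tool_pos'])+R.apply([120.5,0,4.3+s]); 
  a=proj(w,q+R.apply([0,14,0]));b=proj(w,q-R.apply([0,14,0]));print(s,proj(w,q),a[0]-b[0])
h=cv2.cvtColor(w['image'],cv2.COLOR_BGR2HSV);m=cv2.inRange(h,(0,0,215),(180,25,255))
for v in range(0,60,6):
    x=np.where(m[v,250:400]>0)[0]+250; print(v,len(x),x.min() if len(x) else 0,x.max() if len(x) else 0)
cv2.imwrite('pics/w4z.png',cv2.resize(w['image'][0:320,220:420],None,fx=1.8,fy=1.8))
```

```text
[473.49976023 461.43413503 156.77778203] [472.42262229 460.52896634 153.6005478 ]
0 (np.float64(324.07895538127275), np.float64(-6.469400235140199)) 82.50069874189552
4 (np.float64(323.99523591028805), np.float64(-1.8446770784840112)) 79.9632138412191
8 (np.float64(323.916512722584), np.float64(2.504047834125032)) 77.57716278719101
12 (np.float64(323.84235151861543), np.float64(6.600765518621273)) 75.32938229690006
16 (np.float64(323.7723669164974), np.float64(10.466764744582946)) 73.20819174032164
20 (np.float64(323.7062157532866), np.float64(14.121002077214882)) 71.20319010829309
0 26 295 358
6 77 284 360
12 77 284 360
18 77 284 360
24 77 284 360
30 77 284 360
36 75 285 359
42 75 285 359
48 76 285 360
54 75 285 359
```

View pics/w4z.png

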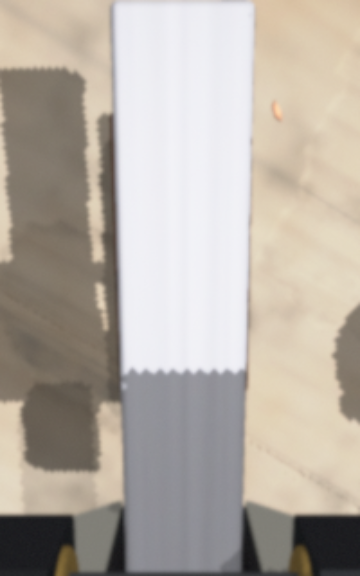

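The plain end droops about 8 mm over 120 mm, roughly 4°. That is acceptable, because it levels itself when set down. Now the half turn, moving left.

Emit:
carry_out(
  xyz=[
    [0.04,-0.07,-0.06],
    [0.05,-0.06,-0.06],
    [0.055,-0.05,-0.06],
    [0.06,-0.045,-0.06],
    [0.07,-0.035,-0.06],
    [0.07,-0.025,-0.06],
    [0.075,-0.015,-0.06],
    [0.075,-0.005,-0.06],
  ],
  dr=[
    [0,0,-0.98],
    [0,0,-0.98],
    [0,0,-0.98],
    [0,0,-0.98],
    [0,0,-0.98],
    [0,0,-0.98],
    [0,0,-0.98],
    [0,0,-0.98],
  ],
)

```text
time: 6.15
tool_pos: [462.2, 494.9, 177.0]
tcp_rot: [-3.138, 0.001, 1.876]
contact_force: [-0.5, 0.2, -1.5]
grip_width: 27.7
```

Emit:
carry_out(
  xyz=[
    [0.075,0.005,0],
    [0.075,0.015,0],
    [0.07,0.025,0],
    [0.07,0.035,0],
    [0.06,0.045,0],
    [0.055,0.05,0],
    [0.05,0.06,0],
    [0.04,0.065,0],
  ],
  dr=[
    [0,0,-0.98],
    [0,0,-0.98],
    [0,0,-0.98],
    [0,0,-0.98],
    [0,0,-0.98],
    [0,0,-0.98],
    [0,0,-0.98],
    [0,0,-0.98],
  ],
)

```text
time: 7.15
tool_pos: [453.8, 530.4, 176.9]
tcp_rot: [-3.139, -0.002, 2.971]
contact_force: [-0.1, 0.2, -3.0]
grip_width: 27.7
```

Emit:
carry_out(
  xyz=[
    [0.03,0.07,0],
    [0.02,0.075,0],
    [0.01,0.075,0],
    [0,0.075,0],
    [-0.01,0.075,0],
    [-0.02,0.075,0],
    [-0.03,0.07,0],
  ],
  dr=[
    [0,0,-0.98],
    [0,0,-0.98],
    [0,0,-0.98],
    [0,0,-0.98],
    [0,0,-0.98],
    [0,0,-0.98],
    [0,0,-0.98],
  ],
)

```text
time: 8.02
tool_pos: [446.3, 561.6, 176.8]
tcp_rot: [3.142, -0.004, -2.355]
contact_force: [0.2, -0.5, -2.7]
grip_width: 27.9
```

Run:
```python
from h import *
w=snap('wrist','w5');o=get_obs();print(o['time'],o['tool_pos'],o['tcp_rot'],o['joint_positions'],o['grip_width'])
plan([448,563.6,60],down(.777+np.pi),n=4)
```

```text
8.075 [446.09810009 562.06500256 176.7777896 ] [ 3.14132428 -0.00332365 -2.3490236 ] [ 7.93139394e-01  7.63408747e-01  9.93022192e-01  2.74820830e-04
  1.38848522e+00 -1.57027582e+00] 28.255212316681455
need 1.95 rows n=4
 xyz [-0.012, -0.001, 0.487] dr [0.0, -0.006, 0.028]
 xyz [-0.011, -0.001, 0.487] dr [0.0, -0.006, 0.028]
 xyz [-0.011, -0.001, 0.487] dr [0.0, -0.006, 0.028]
 xyz [-0.011, -0.001, 0.487] dr [0.0, -0.006, 0.028]
```

View pics/w5.png

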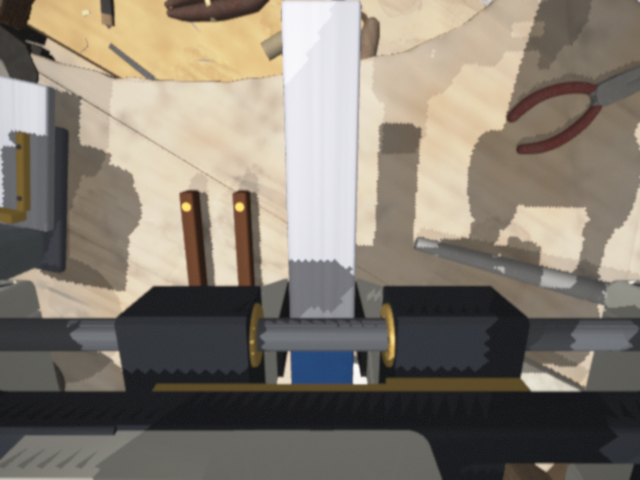

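The bar is turned. The rest is on the left of this view, the rod on the right, and the bench edge is near v=75. I'll check the edge radius before lowering.

Run:
```python
from h import *
w=load('w5')
for p in [(270,80),(380,55),(417,242),(195,190),(240,190)]:
    q=onz(w,*p,0 if p[1]<100 else 15);print(p,q.round(0),np.hypot(*q[:2]))
```

```text
(270, 80) [389. 446.   0.] 591.623162879685
(380, 55) [314. 495.   0.] 586.1817042640893
(417, 242) [394. 626.  15.] 739.615860362449
(195, 190) [494. 462.  15.] 677.0288067709032
(240, 190) [468. 489.  15.] 676.7879999639745
```

Emit:
carry_out(
  xyz=[
    [-0.01,0,0.49],
    [-0.01,0,0.49],
    [-0.01,0,0.49],
    [-0.01,0,0.49],
    [0,0,0.2],
    [0,0,0.15],
    [0,0,0.1],
    [0,0,0],
  ],
  dr=[
    [0,0,0.03],
    [0,0,0.03],
    [0,0,0.03],
    [0,0,0.03],
    [0,0,0],
    [0,0,0],
    [0,0,0],
    [0,0,0],
  ],
)

```text
time: 9.07
tool_pos: [448.7, 563.8, 34.8]
tcp_rot: [3.142, 0.0, -2.376]
contact_force: [-0.3, 0.3, -2.3]
grip_width: 27.7
```

Emit:
carry_out(
  xyz=[
    [0,0,0.05],
    [0,0,0.05],
    [0,0,0.04],
    [0,0,0.02],
    [0,0,0],
  ],
  dr=[
    [0,0,0],
    [0,0,0],
    [0,0,0],
    [0,0,0],
    [0,0,0],
  ],
)

```text
time: 9.7
tool_pos: [448.7, 563.7, 24.9]
tcp_rot: [-3.142, -0.0, -2.376]
contact_force: [-0.5, 0.4, -2.6]
grip_width: 27.7
```

Open partly (about 60 mm), then rise.

Emit:
carry_out(
  xyz=[
    [0,0,0],
    [0,0,0],
    [0,0,0],
    [0,0,0],
    [0,0,-0.1],
    [0,0,-0.5],
    [0,0,-0.9],
    [0.2,0,-0.9],
  ],
  dr=[
    [0,0,0],
    [0,0,0],
    [0,0,0],
    [0,0,0],
    [0,0,0],
    [0,0,0],
    [0,0,0],
    [0,0,0],
  ],
  gripper=0.3,
)

```text
time: 10.7
tool_pos: [440.2, 555.4, 170.6]
tcp_rot: [3.142, 0.0, -2.376]
contact_force: [1.1, -0.1, -0.7]
grip_width: 59.7
```

Emit:
carry_out(
  xyz=[
    [0.5,0,-0.3],
    [0.3,0,-0.2],
    [0,0,0],
  ],
  dr=[
    [0,0,0],
    [0,0,0],
    [0,0,0],
  ],
)

```text
time: 11.08
tool_pos: [405.2, 522.2, 201.2]
tcp_rot: [3.141, 0.003, -2.376]
contact_force: [0.8, 0.6, 0.3]
grip_width: 59.5
```

Run:
```python
from h import *
w=snap('wrist','w6');o=get_obs();print(o['time'],o['tool_pos'],o['tcp_rot'],o['joint_positions'],o['grip_width'])
```

```text
11.125 [405.58334202 522.38126772 200.00104805] [ 3.14148042e+00  2.02049866e-03 -2.37583487e+00] [ 7.94799996e-01  6.31139238e-01  1.17994490e+00  5.51263915e-05
  1.32848561e+00 -1.54176740e+00] 59.420821527630366
```

View pics/w6.png

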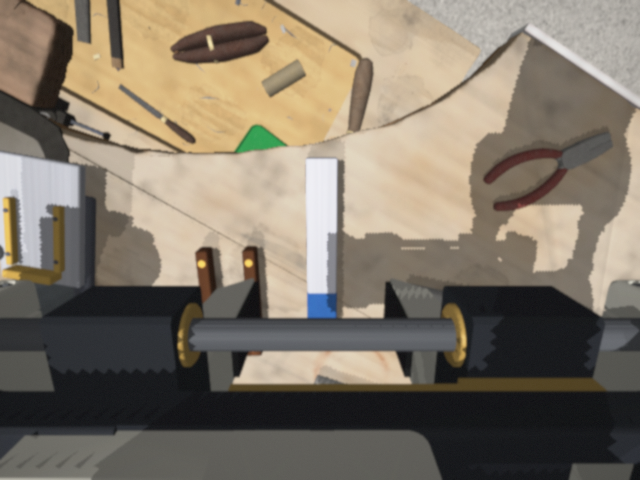

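The view shows the bar flat on the bench: plain end at (322,158), blue part near (322,305). The gauge table mouth with guides and stop is on the left. Next I'll measure the bar's plain end and, from this view, the gauge.

Run:
```python
from h import *
c=load('w6');h=cv2.cvtColor(c['image'],cv2.COLOR_BGR2HSV)
for v in (165,180,200,220,240,260,280): 
    row=c['image'][v,290:360].astype(int); m=(row.max(1)-row.min(1)<28)&(row.min(1)>120); x=np.where(m)[0]+290
    # largest run
    print(v,x.min(),x.max(),onz(c,x.min(),v,20).round(1),onz(c,x.max()+1,v,20).round(1))
pl=onz(c,322,158,20);print('plain',pl)
cv2.imwrite('pics/w6z.png',cv2.resize(c['image'][90:340,0:140],None,fx=2.3*1.7,fy=2.3,interpolation=cv2.INTER_CUBIC) if 0 else cv2.resize(c['image'][120:300,0:190],None,fx=4,fy=3.3*4/3.3,interpolation=cv2.INTER_CUBIC)[:600])
```

```text
165 305 344 [375.6 474.9  20. ] [351.6 499.8  20. ]
180 305 337 [384.9 483.6  20. ] [364.9 504.5  20. ]
200 305 343 [397.8 495.6  20. ] [373.8 520.6  20. ]
220 306 343 [410.4 508.7  20. ] [386.6 533.4  20. ]
240 306 335 [424.  521.5  20. ] [405.  541.3  20. ]
260 306 335 [438.1 534.7  20. ] [418.7 554.8  20. ]
280 306 334 [452.6 548.3  20. ] [433.6 568.   20. ]
plain [361.12429465 481.38392965  20.        ]
```

View pics/w6z.png

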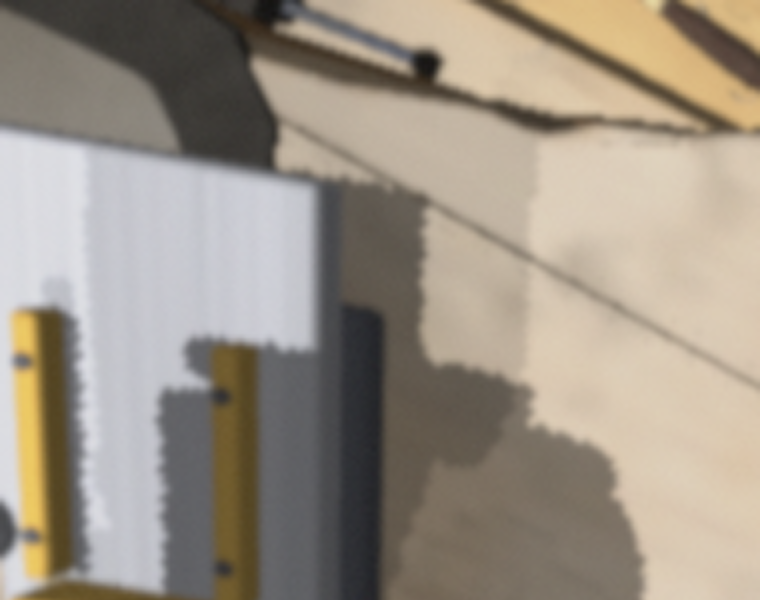

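Run:
```python
from h import *
plan([393.7,512.4,60],down(.759-np.pi),n=3)
c=load('w6')
T=lambda u,v:(u/4-.4,120+v/4-.4)
for n,p,z in [('mouthL',(0,130),24),('mouthR',(318,180),24),('gRout_near',(257,347),32),('gRin_near',(213,347),32),('gLin_near',(62,312),32),('gLout',(12,312),32),('gRin_far',(213,598),32),('gLin_far',(70,570),32)]:
    print(n,onz(c,*T(*p),z).round(1))
```

```text
need 2.35 rows n=3
 xyz [0.088, 0.006, 0.778] dr [0.0, 0.005, 0.016]
 xyz [0.087, 0.006, 0.778] dr [0.0, 0.005, 0.016]
 xyz [0.087, 0.005, 0.778] dr [0.0, 0.005, 0.016]
mouthL [546.5 281.   24. ]
mouthR [508.6 335.4  24. ]
gRout_near [543.5 349.1  32. ]
gRin_near [550.  342.3  32. ]
gLin_near [565.8 315.   32. ]
gLout [573.2 307.3  32. ]
gRin_far [599.2 373.5  32. ]
gLin_far [615.7 346.7  32. ]
```

Emit:
carry_out(
  xyz=[
    [0.09,0.005,0.78],
    [0.09,0.005,0.78],
    [0.08,0.005,0.78],
    [0,0,0.3],
    [0,0,0.28],
    [0,0,0],
    [0,0,0],
  ],
  dr=[
    [0,0,0.02],
    [0,0,0.02],
    [0,0,0.02],
    [0,0,0],
    [0,0,0],
    [0,0,0],
    [0,0,0],
  ],
)

```text
time: 12.0
tool_pos: [394.2, 512.7, 24.8]
tcp_rot: [3.141, 0.002, -2.384]
contact_force: [1.4, -0.6, 0.1]
grip_width: 59.7
```

Emit:
carry_out(
  xyz=[
    [0,0,0],
    [0,0,0],
    [0,0,0],
    [0,0,0],
    [0,0,0],
    [0,0,0],
  ],
  dr=[
    [0,0,0],
    [0,0,0],
    [0,0,0],
    [0,0,0],
    [0,0,0],
    [0,0,0],
  ],
  gripper=-1,
)

```text
time: 12.75
tool_pos: [393.6, 512.0, 23.9]
tcp_rot: [-3.142, 0.0, -2.384]
contact_force: [-0.3, -1.3, 1.5]
grip_width: 27.7
```

Emit:
carry_out(
  xyz=[
    [0,0,-0.2],
    [0,0,-0.4],
    [0.1,0,-0.6],
    [0.2,0,-0.4],
    [0.2,0,-0.2],
    [0,0,0],
  ],
  dr=[
    [0,0,0],
    [0,0,0],
    [0,0,0],
    [0,0,0],
    [0,0,0],
    [0,0,0],
  ],
)

```text
time: 13.5
tool_pos: [371.3, 491.1, 132.5]
tcp_rot: [3.141, 0.001, -2.384]
contact_force: [1.3, 0.6, -2.6]
grip_width: 27.5
```

Run:
```python
from h import *
o=get_obs();w=snap('wrist','w7');R=Ro.from_euler('xyz',o['tcp_rot']);print(o['tool_pos'],o['tcp_rot'],o['grip_width'])
for s in (-8,-4,0,4,8):  # plain end, s below level
  q=np.array(o['tool_pos'])+R.apply([45,0,3.9+s]);print(s,proj(w,q))
plan([385,222,128],down(.545-np.pi),n=8)
```

```text
[371.2605674  491.14572774 132.50503329] [ 3.14147157e+00  7.54854687e-04 -2.38415671e+00] 27.456449110072136
-8 (np.float64(319.2303371739516), np.float64(219.84033325910963))
-4 (np.float64(319.3029228955769), np.float64(217.71280034307986))
0 (np.float64(319.37155460384855), np.float64(215.70116203238095))
4 (np.float64(319.43654681693044), np.float64(213.7961996028422))
8 (np.float64(319.4981815572109), np.float64(211.98964680180245))
need 4.49 rows n=8
 xyz [0.365, -0.427, 0.008] dr [0.0, -0.0, 0.19]
 xyz [0.353, -0.436, 0.007] dr [0.0, -0.0, 0.19]
 xyz [0.342, -0.446, 0.007] dr [0.0, -0.0, 0.19]
 xyz [0.33, -0.455, 0.007] dr [0.0, -0.0, 0.19]
 xyz [0.317, -0.463, 0.007] dr [0.0, -0.0, 0.19]
 xyz [0.305, -0.471, 0.007] dr [0.0, -0.0, 0.19]
 xyz [0.292, -0.479, 0.007] dr [0.0, -0.0, 0.19]
 xyz [0.28, -0.487, 0.007] dr [0.0, -0.0, 0.19]
```

View pics/w7.png

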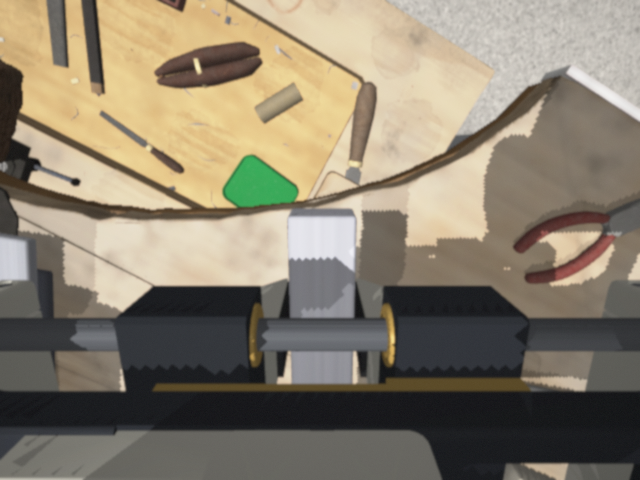

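The blue end is hidden by the gripper from here. I'll move in front of the gauge and measure with the scene and top cameras.

Emit:
carry_out(
  xyz=[
    [0.37,-0.43,0],
    [0.35,-0.44,0],
    [0.34,-0.45,0],
    [0.33,-0.45,0],
    [0.32,-0.46,0],
    [0.3,-0.47,0],
    [0.29,-0.48,0],
    [0.28,-0.49,0],
  ],
  dr=[
    [0,0,0.19],
    [0,0,0.19],
    [0,0,0.19],
    [0,0,0.19],
    [0,0,0.19],
    [0,0,0.19],
    [0,0,0.19],
    [0,0,0.19],
  ],
)

```text
time: 14.55
tool_pos: [385.6, 221.0, 130.8]
tcp_rot: [3.141, -0.001, -2.597]
contact_force: [-0.1, -0.6, -1.7]
grip_width: 27.5
```

Emit:
carry_out(
  xyz=[
    [0,0,0],
  ],
  dr=[
    [0,0,0],
  ],
)

```text
time: 14.68
tool_pos: [385.6, 220.4, 130.9]
tcp_rot: [3.141, -0.002, -2.599]
contact_force: [0.3, -0.4, -1.6]
grip_width: 27.9
```

Run:
```python
from h import *
o=get_obs();print(o['time'],o['tool_pos'],o['tcp_rot'],o['grip_width'])
s=snap('scene','s8');t=snap('top','t8')
cv2.imwrite('pics/s8z.png',cv2.resize(s['image'][120:280,170:330],None,fx=3.75,fy=3.75,interpolation=cv2.INTER_CUBIC))
cv2.imwrite('pics/t8z.png',cv2.resize(t['image'][160:310,150:300],None,fx=4,fy=4,interpolation=cv2.INTER_CUBIC))
```

```text
14.675 [385.55715782 220.41912166 130.86311289] [ 3.14133140e+00 -2.17382233e-03 -2.59949922e+00] 27.90607408526393
```

View pics/s8z.png

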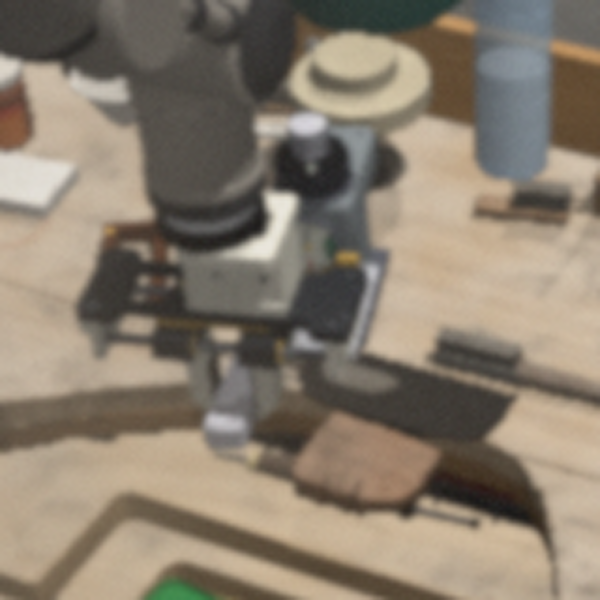

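View pics/t8z.png

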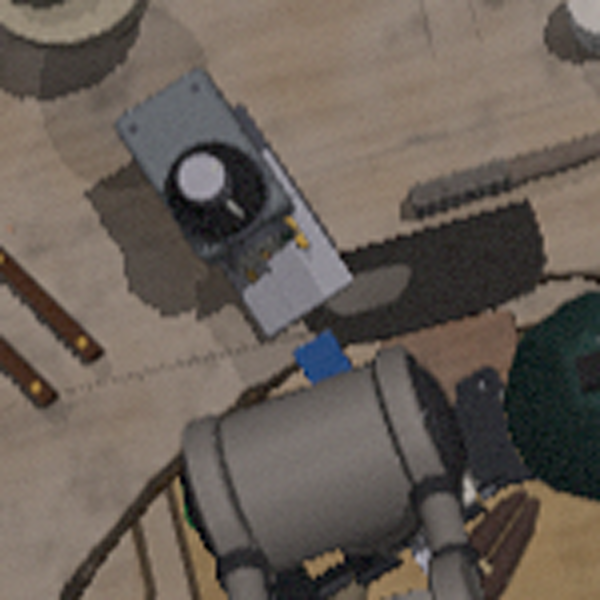

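Run:
```python
from h import *
w=snap('wrist','w8');o=get_obs();R=Ro.from_euler('xyz',o['tcp_rot'])
cv2.imwrite('pics/w8z.png',cv2.resize(w['image'][190:310,260:390],None,fx=5,fy=5,interpolation=cv2.INTER_CUBIC))
p0=np.array(o['tool_pos'])
for a in (0,.05,.1,.15):  # droop: bar rotates about grip point (3 ahead), plain end up
    ca,sa=np.cos(a),np.sin(a)
    # bar-frame points rel grip: x along plain, z up(top). bar centre 10.9 above.. pts rel to TCP level: top 3.9 below TCP
    for nm,x,z in (('top',44.7,-3.9+3),('bot',44.7,-23.9+3)):
        X=x*ca-z*sa; Z=z*ca+x*sa
        for y in (-14,14):
            q=p0+R.apply([X,y,3-Z]); print(a,nm,y,np.round(proj(w,q),1),end=' ')
    print()
t=load('t8')
hh=cv2.cvtColor(t['image'],cv2.COLOR_BGR2HSV);m=cv2.inRange(hh,(100,120,50),(125,255,255));m[:235]=0;m[265:]=0;m[:,:215]=0;m[:,245:]=0
r=cv2.minAreaRect(max(cv2.findContours(m,0,1)[0],key=cv2.contourArea));print(r,cv2.boxPoints(r).tolist())
for a in (0,.1): print(proj(t,p0+R.apply([-125.3*np.cos(a),0,3.9+125*np.sin(a)])))
for p in ((613.8,361.7,24),(531,306.5,24)): print('mouth/stop proj top',proj(t,p))
```

```text
0 top -14 [285.1 217.4] 0 top 14 [355.9 217.3] 0 bot -14 [289.5 208.6] 0 bot 14 [351.8 208.5] 
0.05 top -14 [284.6 218.5] 0.05 top 14 [356.4 218.4] 0.05 bot -14 [289.  207.3] 0.05 bot 14 [352.3 207.1] 
0.1 top -14 [284. 220.] 0.1 top 14 [357.  219.9] 0.1 bot -14 [288.5 206.2] 0.1 bot 14 [352.7 206.1] 
0.15 top -14 [283.4 221.8] 0.15 top 14 [357.5 221.7] 0.15 bot -14 [288.  205.3] 0.15 bot 14 [353.2 205.2] 
((229.91175842285156, 249.3529052734375), (10.804409980773926, 10.804409980773926), 59.03623962402344) [[222.49998474121094, 247.49996948242188], [231.7646942138672, 241.94113159179688], [237.3235321044922, 251.20584106445312], [228.05882263183594, 256.7646789550781]]
(np.float64(226.78320389792395), np.float64(243.7473328802747))
(np.float64(227.78851675186922), np.float64(244.59890274953426))
mouth/stop proj top (np.float64(207.88048407917987), np.float64(206.62806194748688))
mouth/stop proj top (np.float64(227.06316575093643), np.float64(235.40243329643354))
```

View pics/w8z.png

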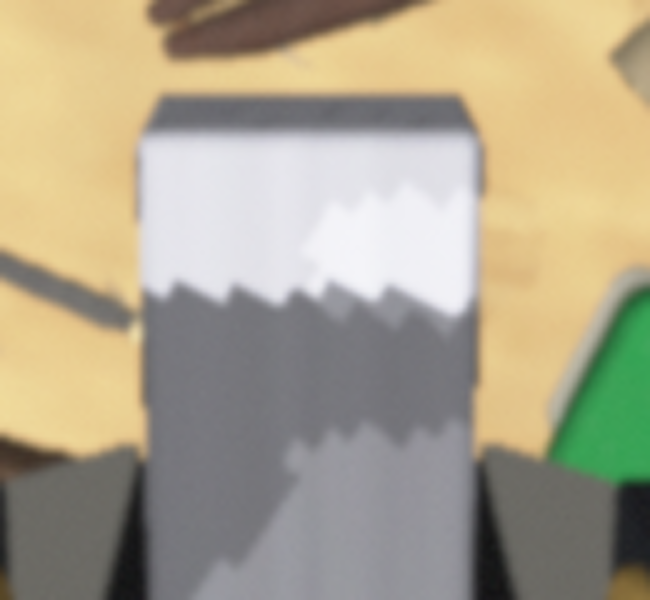

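Run:
```python
from h import *
s=load('s0' if 0 else 'scene0')
for z in (70,80,90,100,110,120,130,140): print(z,np.round(proj(s,[553.5,320.3,z]),1), np.round((np.array(proj(s,[553.5,320.3,z]))-[180,130]+.4)*5,0))
u=np.array([.834,.552,0]);stop=np.array([614.4,361.7,0])
A=stop-u*235;A[2]=64
plan(A,down(.585-np.pi),n=4)
B=stop-u*(125.3+6);B[2]=64;print(A,B)
plan(B,n=6,frm=(A,down(.585-np.pi)))
```

```text
70 [252.3 194.6] [364. 325.]
80 [252. 192.] [362. 312.]
90 [251.7 189.3] [361. 298.]
100 [251.4 186.6] [359. 285.]
110 [251.1 183.9] [357. 272.]
120 [250.7 181.2] [356. 258.]
130 [250.4 178.4] [354. 244.]
140 [250.1 175.7] [352. 230.]
need 1.26 rows n=4
 xyz [-0.136, -0.037, 0.28] dr [0.001, -0.0, -0.071]
 xyz [-0.136, -0.038, 0.28] dr [0.001, -0.0, -0.071]
 xyz [-0.136, -0.039, 0.28] dr [0.001, -0.0, -0.071]
 xyz [-0.135, -0.041, 0.28] dr [0.001, -0.0, -0.071]
[418.41 231.98  64.  ] [504.8958 289.2224  64.    ]
need 1.73 rows n=6
 xyz [-0.288, -0.0, -0.0] dr [0.0, 0.0, 0.0]
 xyz [-0.288, -0.0, -0.0] dr [0.0, 0.0, 0.0]
 xyz [-0.288, -0.0, -0.0] dr [0.0, 0.0, 0.0]
 xyz [-0.288, -0.0, -0.0] dr [0.0, 0.0, 0.0]
 xyz [-0.288, -0.0, -0.0] dr [0.0, 0.0, 0.0]
 xyz [-0.288, -0.0, -0.0] dr [0.0, 0.0, 0.0]
```

Emit:
carry_out(
  xyz=[
    [-0.14,-0.04,0.28],
    [-0.14,-0.04,0.28],
    [-0.135,-0.04,0.28],
    [-0.135,-0.04,0.28],
    [0,0,0],
    [0,0,0],
  ],
  dr=[
    [0,0,-0.07],
    [0,0,-0.07],
    [0,0,-0.07],
    [0,0,-0.07],
    [0,0,0],
    [0,0,0],
  ],
)

```text
time: 15.58
tool_pos: [418.5, 232.0, 64.7]
tcp_rot: [3.141, -0.0, -2.557]
contact_force: [0.1, 0.1, -1.1]
grip_width: 27.6
```

Run:
```python
from h import *
o=get_obs();print(o['time'],o['tool_pos'],o['tcp_rot'])
t=snap('top','t9')
cv2.imwrite('pics/t9z.png',cv2.resize(t['image'][180:290,170:280],None,fx=5.4,fy=5.4,interpolation=cv2.INTER_CUBIC))
```

```text
15.575 [418.52799121 231.98259436  64.71279649] [ 3.14143711e+00 -7.06718554e-05 -2.55667430e+00]
```

View pics/t9z.png

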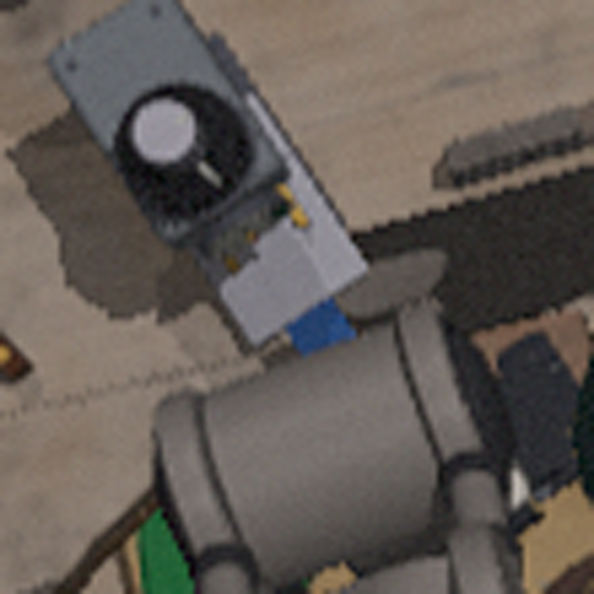

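The blue tip lies on the table's midline after allowing for parallax (lateral offset about 0). I'll advance to about 6 mm short of the stop.

Emit:
carry_out(
  xyz=[
    [-0.28,0,0],
    [-0.29,0,0],
    [-0.29,0,0],
    [-0.29,0,0],
    [-0.29,0,0],
    [-0.25,0,0],
    [0,0,0],
    [0,0,0],
  ],
  dr=[
    [0,0,0],
    [0,0,0],
    [0,0,0],
    [0,0,0],
    [0,0,0],
    [0,0,0],
    [0,0,0],
    [0,0,0],
  ],
)

```text
time: 16.62
tool_pos: [502.6, 287.1, 64.7]
tcp_rot: [3.141, -0.001, -2.557]
contact_force: [0.4, -0.3, -2.4]
grip_width: 27.7
```

Run:
```python
from h import *
o=get_obs();print(o['time'],o['tool_pos'],o['tcp_rot'],o['contact_force'],o['moment'],o['grip_width'])
s=snap('scene','s10')
cv2.imwrite('pics/s10z.png',cv2.resize(s['image'][130:250,190:310],None,fx=5,fy=5,interpolation=cv2.INTER_CUBIC))
t=snap('top','t10')
cv2.imwrite('pics/t10z.png',cv2.resize(t['image'][180:290,170:280],None,fx=5,fy=5,interpolation=cv2.INTER_CUBIC))
```

```text
16.625 [502.61104638 287.14415058  64.74732162] [ 3.14147356e+00 -5.08803635e-04 -2.55731192e+00] [ 0.37789862 -0.30563432 -2.37712232] [ 0.05864659  0.12483561 -0.01038764] 27.747845904538245
```

View pics/s10z.png

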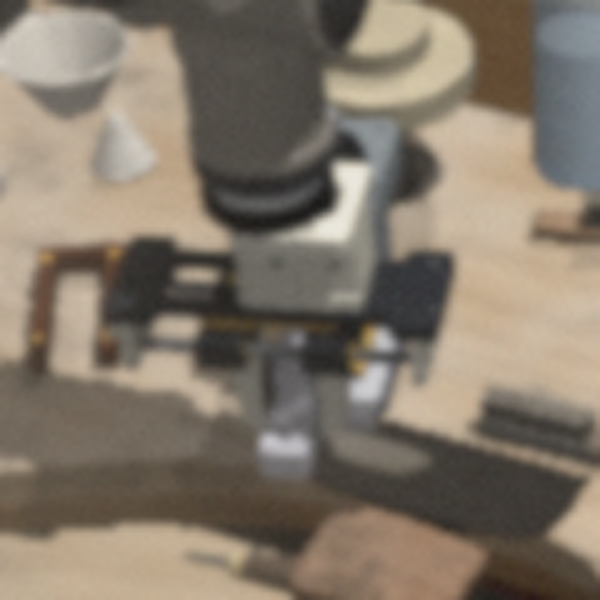

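View pics/t10z.png

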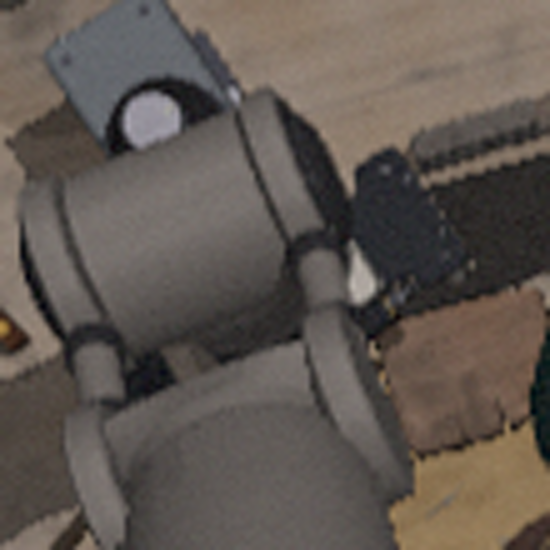

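Emit:
carry_out(
  xyz=[
    [0,0,0.08],
    [0,0,0.08],
    [0,0,0.06],
    [0,0,0.03],
    [0,0,0],
    [0,0,0],
  ],
  dr=[
    [0,0,0],
    [0,0,0],
    [0,0,0],
    [0,0,0],
    [0,0,0],
    [0,0,0],
  ],
)

```text
time: 17.48
tool_pos: [503.4, 287.4, 49.6]
tcp_rot: [3.142, 0.0, -2.557]
contact_force: [0.6, -0.9, -3.0]
grip_width: 27.5
```

Emit:
carry_out(
  xyz=[
    [-0.03,0,0],
    [-0.03,0,0],
    [-0.03,0,0],
    [0,0,0],
  ],
  dr=[
    [0,0,0],
    [0,0,0],
    [0,0,0],
    [0,0,0],
  ],
)

```text
time: 17.98
tool_pos: [508.0, 290.5, 49.5]
tcp_rot: [3.142, 0.0, -2.557]
contact_force: [1.2, -0.2, -2.2]
grip_width: 27.6
```

Emit:
carry_out(
  xyz=[
    [-0.03,0,0],
    [-0.02,0,0],
    [0,0,0],
  ],
  dr=[
    [0,0,0],
    [0,0,0],
    [0,0,0],
  ],
)

```text
time: 18.35
tool_pos: [509.2, 291.4, 49.1]
tcp_rot: [3.141, -0.003, -2.557]
contact_force: [-3.8, -1.8, -0.5]
grip_width: 27.4
```

Contact with the stop: 4 N backward, at the predicted place. I'll press slightly more, lower to the table, and look at the force.

Emit:
carry_out(
  xyz=[
    [-0.02,0,0.01],
    [-0.02,0,0.02],
    [0,0,0],
  ],
  dr=[
    [0,0,0],
    [0,0,0],
    [0,0,0],
  ],
)

```text
time: 18.73
tool_pos: [509.3, 291.7, 47.4]
tcp_rot: [3.141, -0.008, -2.557]
contact_force: [-10.8, -6.9, 6.2]
grip_width: 27.5
```

Emit:
carry_out(
  xyz=[
    [0,0,0],
    [0,0,0],
    [0,0,0],
    [0,0,0],
    [0,0,-0.2],
    [0.1,0,-0.3],
    [0.3,0,-0.4],
    [0.6,0,-0.5],
  ],
  dr=[
    [0,0,0],
    [0,0,0],
    [0,0,0],
    [0,0,0],
    [0,0,0],
    [0,0,0],
    [0,0,0],
    [0,0,0],
  ],
  gripper=0.3,
)

```text
time: 19.73
tool_pos: [462.3, 260.1, 133.4]
tcp_rot: [-3.141, 0.002, -2.557]
contact_force: [0.1, 0.3, 0.2]
grip_width: 59.6
```

Run:
```python
from h import *
o=get_obs();print(o['time'],o['tool_pos'],o['tcp_rot'],o['contact_force'],o['joint_positions'],o['grip_width'])
s=snap('scene','s11')
cv2.imwrite('pics/s11z.png',cv2.resize(s['image'][130:250,190:310],None,fx=5,fy=5,interpolation=cv2.INTER_CUBIC))
t=snap('top','t11')
cv2.imwrite('pics/t11z.png',cv2.resize(t['image'][180:290,170:280],None,fx=5,fy=5,interpolation=cv2.INTER_CUBIC))
```

```text
19.725 [462.25827179 260.08905998 133.44264206] [-3.14124377e+00  1.71464738e-03 -2.55720630e+00] [0.14541266 0.29311398 0.15933207] [ 3.67943195e-01  4.71851079e-01  1.66986522e+00  3.27059466e-05
  9.98126785e-01 -1.78725689e+00] 59.566020722542355
```

View pics/s11z.png

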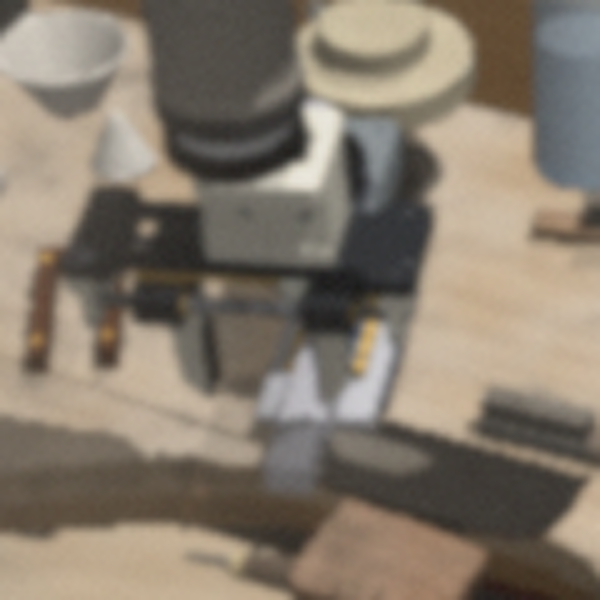

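View pics/t11z.png

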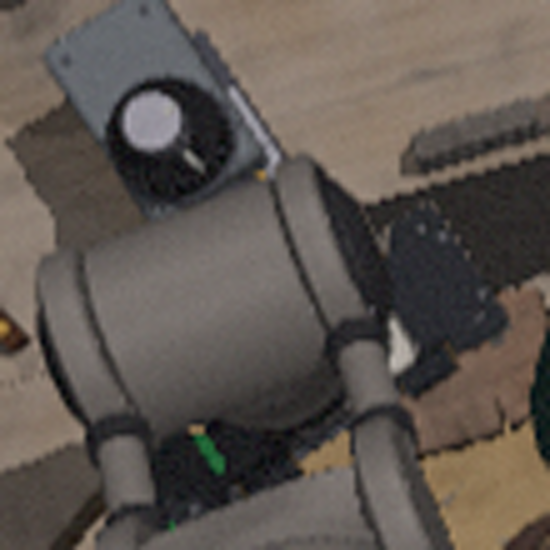

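The bar now rests on the table. Next I'll tilt the wrist camera towards the gauge to read the dial, probe and fit.

Emit:
carry_out(
  xyz=[
    [0.05,0,0.1],
    [0.05,0,0.1],
    [0.05,0,0.1],
    [0.05,0,0.1],
    [0,0,0],
  ],
  dr=[
    [0,-0.9,0],
    [0,-0.9,0],
    [0,-0.9,0],
    [0,-0.9,0],
    [0,0,0],
  ],
)

```text
time: 20.45
tool_pos: [458.9, 256.8, 116.1]
tcp_rot: [3.123, 0.461, -2.558]
contact_force: [0.3, 0.5, -0.3]
grip_width: 59.6
```

Run:
```python
from h import *
o=get_obs();print(o['time'],o['tool_pos'],o['tcp_rot'],o['joint_positions'])
s=snap('wrist','w12')
```

```text
20.45 [458.85546968 256.80027714 116.09475931] [ 3.12273004  0.46117619 -2.55801776] [ 0.27712068  0.35068094  2.07579774  0.51155418  0.3161637  -2.33781408]
```

View pics/w12.png

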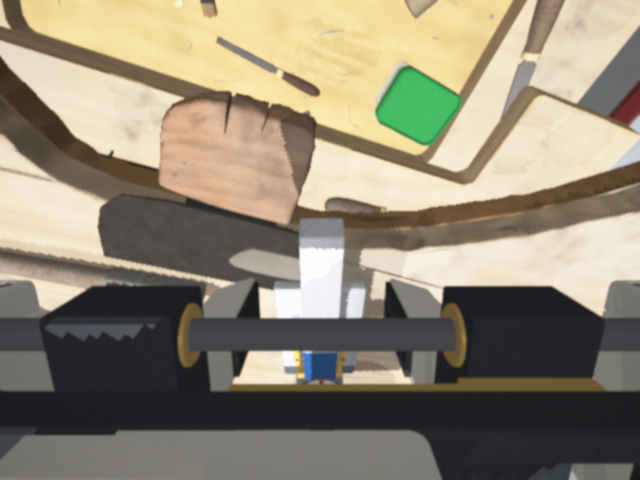

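That flip of the wrist hides the gauge behind the gripper. I'll look from the gauge's left side instead, with a sideways tilt of 30°.

```bash
cat >> h.py <<'E'
U=np.array([.834,.552,0]);L=np.array([-.552,.834,0]);PR=np.array([588.5,343.5,0]);Z=np.array([0,0,1.])
def G(a,l,z): return PR+a*U+l*L+z*Z
E
python3 - <<'E'
from h import *
Rt=down(.585-np.pi)*Ro.from_rotvec([np.radians(30),0,0])
W=G(-130,145,110);plan(W,Rt,n=6)
print();plan(G(15,140,80),Rt,n=4,frm=(W,Rt))
E
```

```text
need 5.07 rows n=6
 xyz [-0.055, 0.404, 0.054] dr [0.635, 0.539, -0.14]
 xyz [-0.065, 0.406, 0.014] dr [0.635, 0.539, -0.14]
 xyz [-0.073, 0.404, -0.027] dr [0.635, 0.539, -0.14]
 xyz [-0.077, 0.398, -0.069] dr [0.635, 0.539, -0.14]
 xyz [-0.078, 0.389, -0.109] dr [0.635, 0.539, -0.14]
 xyz [-0.076, 0.376, -0.149] dr [0.635, 0.539, -0.14]

need 2.47 rows n=4
 xyz [-0.604, 0.044, 0.119] dr [0.0, 0.0, 0.0]
 xyz [-0.604, 0.044, 0.119] dr [0.0, 0.0, 0.0]
 xyz [-0.604, 0.044, 0.119] dr [0.0, 0.0, 0.0]
 xyz [-0.604, 0.044, 0.119] dr [0.0, 0.0, 0.0]
```

Emit:
carry_out(
  xyz=[
    [-0.055,0.4,0.05],
    [-0.065,0.41,0.01],
    [-0.07,0.4,-0.03],
    [-0.075,0.4,-0.07],
    [-0.08,0.39,-0.11],
    [-0.075,0.38,-0.15],
    [0,0,0],
  ],
  dr=[
    [0.635,0.54,-0.14],
    [0.635,0.54,-0.14],
    [0.635,0.54,-0.14],
    [0.635,0.54,-0.14],
    [0.635,0.54,-0.14],
    [0.635,0.54,-0.14],
    [0,0,0],
  ],
)

```text
time: 21.38
tool_pos: [401.3, 370.8, 121.2]
tcp_rot: [-2.75, 0.073, -2.518]
contact_force: [0.4, 0.7, -0.7]
grip_width: 59.8
```

Run:
```python
from h import *
o=get_obs();print(o['time'],o['tool_pos'],o['tcp_rot'],o['joint_positions'])
Rt=down(.585-np.pi)*Ro.from_rotvec([np.radians(30),0,0])
print(Rt.as_euler('xyz'))
plan(G(15,140,80),Rt,n=4)
```

```text
21.375 [401.31209547 370.75606458 121.19829092] [-2.75021707  0.07318329 -2.5183863 ] [ 0.81597201  0.55330667  1.64106299 -0.4754577   1.00880965 -1.09428441]
[-2.61799388  0.         -2.55659265]
need 2.70 rows n=4
 xyz [-0.638, 0.114, 0.19] dr [0.239, 0.148, 0.003]
 xyz [-0.641, 0.12, 0.173] dr [0.239, 0.148, 0.003]
 xyz [-0.645, 0.126, 0.155] dr [0.239, 0.148, 0.003]
 xyz [-0.648, 0.131, 0.138] dr [0.239, 0.148, 0.003]
```

Emit:
carry_out(
  xyz=[
    [-0.42,0.08,0.12],
    [-0.42,0.08,0.12],
    [-0.43,0.08,0.11],
    [-0.43,0.085,0.1],
    [-0.43,0.085,0.1],
    [-0.43,0.085,0.1],
    [0,0,0],
  ],
  dr=[
    [0.16,0.1,0],
    [0.16,0.1,0],
    [0.16,0.1,0],
    [0.16,0.1,0],
    [0.16,0.1,0],
    [0.16,0.1,0],
    [0,0,0],
  ],
)

```text
time: 22.25
tool_pos: [523.9, 463.7, 77.2]
tcp_rot: [-2.619, -0.005, -2.56]
contact_force: [-0.2, -0.8, 0.2]
grip_width: 59.6
```

Run:
```python
from h import *
o=get_obs();print(o['time'],o['tool_pos'],o['tcp_rot'],o['joint_positions'])
s=snap('wrist','w13');s=snap('top','t13');cv2.imwrite('pics/t13z.png',cv2.resize(s['image'][180:290,170:280],None,fx=5,fy=5,interpolation=cv2.INTER_CUBIC))
```

```text
22.25 [523.94195591 463.65544093  77.24340134] [-2.61882425 -0.00469842 -2.56018909] [ 0.82026265  0.9224188   1.06097608 -0.52148093  1.33296688 -1.16245634]
```

View pics/w13.png

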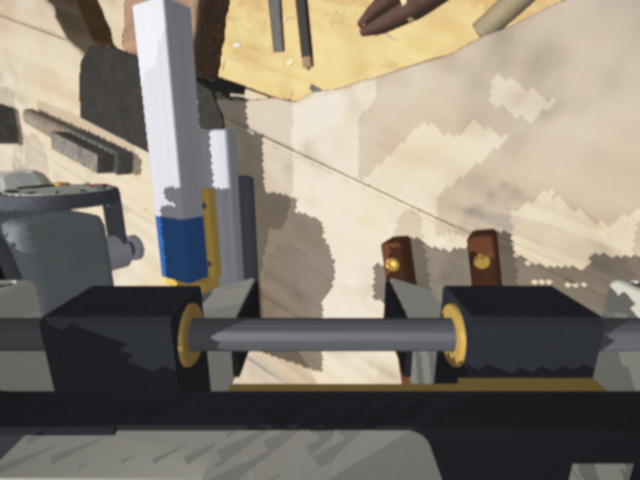

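View pics/t13z.png

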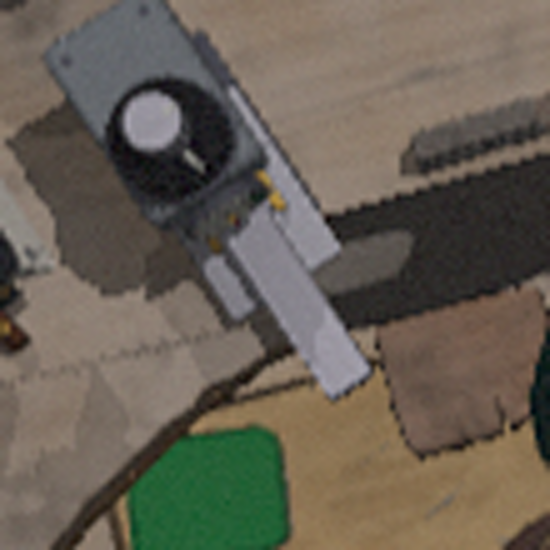

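The view shows the bar with its blue end at the yellow stop near (185,280). The dial is edge-on at (60,195) and the probe points right with its disc near (135,250). Zooming.

Run:
```python
from h import *
w=load('w13')
cv2.imwrite('pics/w13z.png',cv2.resize(w['image'][170:300,60:220],None,fx=4.6,fy=4.6,interpolation=cv2.INTER_CUBIC))
for z in (24,44,50,55,60,65,70,75,80): print(z,np.round(proj(w,PR+[0,0,z]),1),((np.array(proj(w,PR+[0,0,z]))-[60,170]+.4)*4.6).round(0))
# bar check at z=44 : corners top
```

```text
24 [193.5 231.9] [616. 286.]
44 [169.8 237.8] [507. 314.]
50 [162.  239.8] [471. 323.]
55 [155.2 241.5] [440. 331.]
60 [148.2 243.3] [408. 339.]
65 [140.9 245.1] [374. 347.]
70 [133.4 247. ] [339. 356.]
75 [125.6 248.9] [303. 365.]
80 [117.4 251. ] [266. 374.]
```

View pics/w13z.png

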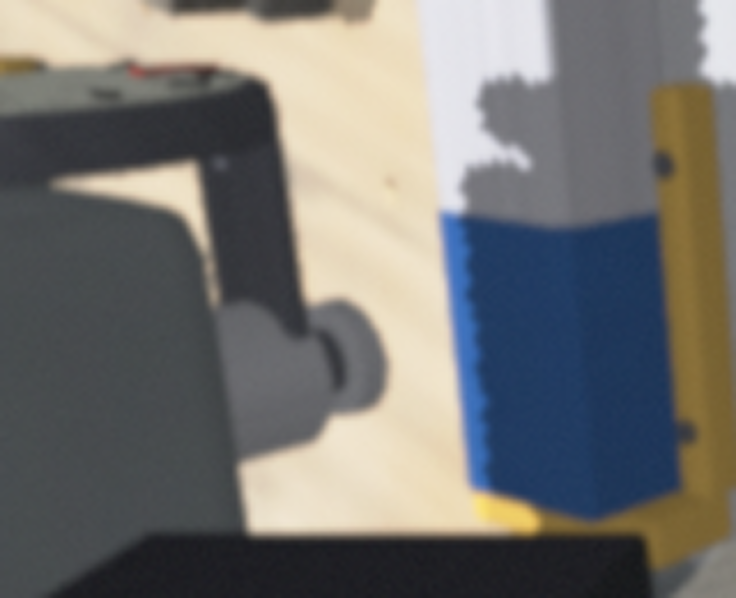

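Run:
```python
from h import *
w=load('w13');Zm=lambda p:((np.array(proj(w,p))-[60,170]+.4)*4.6)
th=np.linspace(0,2*np.pi,60)
for z in (56,58,60,62,64,66,68,70):
    q=np.array([Zm(G(8*np.cos(t),8*np.sin(t),z)) for t in th]); i=q[:,0].argmax();print(z,'max u',q[i].round(0),'v range',q[:,1].min().round(0),q[:,1].max().round(0))
for a in (-20,0,20,30): print(a,'near edge',Zm(G(a,14,44)).round(0),'far edge',Zm(G(a,-14,44)).round(0))
print('tip corners',Zm(G(30,14,44)),Zm(G(30,14,24)),Zm(G(30,-14,44)))
```

```text
56 max u [471. 350.] v range 276.0 388.0
58 max u [459. 353.] v range 279.0 391.0
60 max u [446. 357.] v range 282.0 395.0
62 max u [432. 360.] v range 285.0 399.0
64 max u [419. 364.] v range 288.0 402.0
66 max u [406. 368.] v range 291.0 406.0
68 max u [392. 371.] v range 294.0 410.0
70 max u [378. 375.] v range 297.0 414.0
-20 near edge [557. 187.] far edge [428. 170.]
0 near edge [572. 326.] far edge [445. 302.]
20 near edge [586. 459.] far edge [461. 429.]
30 near edge [593. 524.] far edge [469. 491.]
tip corners [592.82783145 523.79033935] [696.20679256 482.81495503] [468.68697558 490.54463476]
```

Run:
```python
from h import *
w=load('w13');Zm=lambda p:((np.array(proj(w,p))-[60,170]+.4)*4.6)
for l in (18,23,26): print(l,Zm(G(-33,l,32)).round(0),Zm(G(30,l,32)).round(0))
A=G(0,140,150);plan(A,down(.585-np.pi)*Ro.from_rotvec([np.radians(15),0,0]),n=4)
RA=down(.585-np.pi)*Ro.from_rotvec([np.radians(15),0,0])
print();plan(G(0,0,240),down(.585-np.pi),n=5,frm=(A,RA))
```

```text
18 [637.  85.] [675. 503.]
23 [662.  87.] [699. 509.]
26 [677.  89.] [713. 513.]
need 1.86 rows n=4
 xyz [0.048, -0.135, -0.266] dr [-0.465, -0.011, -0.0]
 xyz [0.048, -0.118, -0.274] dr [-0.465, -0.011, -0.0]
 xyz [0.047, -0.1, -0.281] dr [-0.465, -0.011, -0.0]
 xyz [0.047, -0.081, -0.287] dr [-0.465, -0.011, -0.0]

need 2.77 rows n=5
 xyz [0.0, -0.528, -0.169] dr [-0.375, 0.0, -0.0]
 xyz [0.0, -0.519, -0.196] dr [-0.375, 0.0, -0.0]
 xyz [0.0, -0.508, -0.223] dr [-0.375, 0.0, -0.0]
 xyz [0.0, -0.496, -0.25] dr [-0.375, 0.0, -0.0]
 xyz [0.0, -0.482, -0.275] dr [-0.375, 0.0, -0.0]
```

Emit:
carry_out(
  xyz=[
    [0.05,-0.135,-0.27],
    [0.05,-0.12,-0.27],
    [0.05,-0.1,-0.28],
    [0.05,-0.08,-0.29],
    [0,0,-0.3],
  ],
  dr=[
    [-0.465,0,0],
    [-0.465,0,0],
    [-0.465,0,0],
    [-0.465,0,0],
    [0,0,0],
  ],
  gripper=1,
)

```text
time: 22.98
tool_pos: [508.6, 463.0, 170.0]
tcp_rot: [-2.881, -0.004, -2.561]
contact_force: [-0.6, 0.8, -0.5]
grip_width: 91.7
```

Emit:
carry_out(
  xyz=[
    [0,-0.43,-0.3],
    [0,-0.43,-0.25],
    [0,-0.42,-0.22],
    [0,-0.42,-0.2],
    [0,-0.41,-0.2],
    [0,-0.41,-0.2],
    [0,0,0],
    [0,0,0],
  ],
  dr=[
    [-0.31,0,0],
    [-0.31,0,0],
    [-0.31,0,0],
    [-0.31,0,0],
    [-0.31,0,0],
    [-0.31,0,0],
    [0,0,0],
    [0,0,0],
  ],
)

```text
time: 23.98
tool_pos: [582.7, 351.9, 271.5]
tcp_rot: [-3.14, -0.007, -2.558]
contact_force: [-0.3, -0.5, -0.9]
grip_width: 92.2
```

Run:
```python
from h import *
o=get_obs();print(o['time'],o['tool_pos'],o['tcp_rot'],o['joint_positions'])
s=snap('wrist','w14');print(proj(s,PR+[0,0,194]),proj(s,PR+[0,0,166]))
plan(G(0,0,240),down(.585-np.pi))
```

```text
23.975 [582.74525927 351.89164149 271.50256201] [-3.1404574  -0.00668028 -2.55818159] [ 0.43171353  0.63701273  0.97538035 -0.00213303  1.53563168 -1.72241581]
(np.float64(304.44353928742504), np.float64(264.8661607076675)) (np.float64(306.35448402528357), np.float64(252.14482068659782))
need 0.55 rows n=1
 xyz [-0.005, -0.179, 0.52] dr [-0.006, -0.051, -0.003]
```

View pics/w14.png

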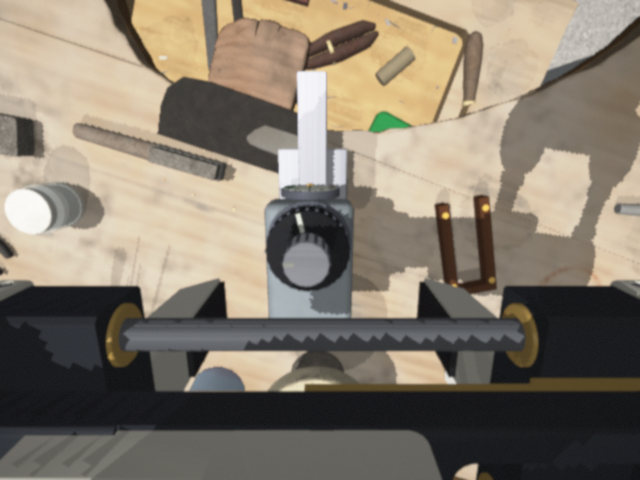

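Run:
```python
from h import *
w=load('w14')
cv2.imwrite('pics/w14z.png',cv2.resize(w['image'][180:320,240:380],None,fx=4.2,fy=4.2,interpolation=cv2.INTER_CUBIC))
```

```text
(no output)
```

View pics/w14z.png

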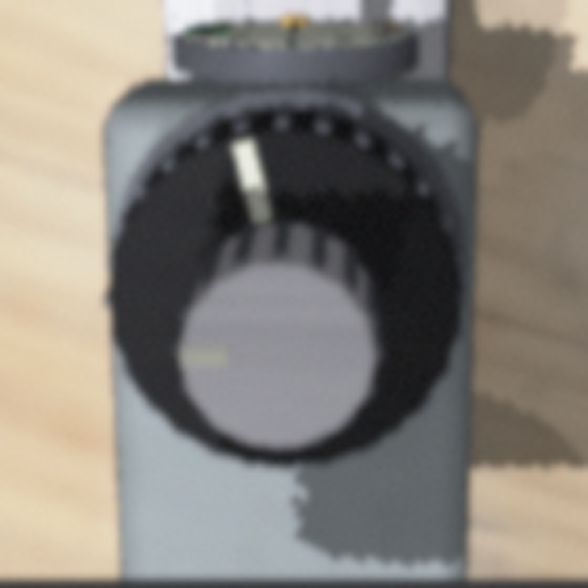

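Run:
```python
from h import *
w=load('w14')
f=onz(w,306.6,264.8,194);c=onz(w,308,249.8,166);print(f,c)
P=(f*2+c)/3;P[2]=0;print(P)
R0=down(.585-np.pi)
P[2]=200;plan(P,R0,n=3)
for z in (44,): print([onz(w,u,v,z).round(1) for u,v in ((297,75),(327,72),(298,185),(329,185))])
print('table corners',[onz(w,u,v,24).round(1) for u,v in ((279.5,151),(347.5,150))])
```

```text
[587.71765663 344.60676996 194.        ] [586.41928437 343.53598096 166.        ]
[587.28486588 344.24984029   0.        ]
need 1.20 rows n=3
 xyz [0.0, -0.052, 0.395] dr [-0.002, -0.017, -0.001]
 xyz [0.001, -0.053, 0.395] dr [-0.002, -0.017, -0.001]
 xyz [0.002, -0.053, 0.395] dr [-0.002, -0.017, -0.001]
[array([481.7, 258.2,  44. ]), array([464.1, 280.2,  44. ]), array([567.2, 313.6,  44. ]), array([550. , 339.7,  44. ])]
table corners [array([550.7, 278.8,  24. ]), array([511. , 337.2,  24. ])]
```

Emit:
carry_out(
  xyz=[
    [0,-0.05,0.4],
    [0,-0.05,0.4],
    [0,-0.055,0.4],
    [0,0,0.25],
    [0,0,0.25],
    [0,0,0],
  ],
  dr=[
    [0,-0.015,0],
    [0,-0.015,0],
    [0,-0.015,0],
    [0,0,0],
    [0,0,0],
    [0,0,0],
  ],
)

```text
time: 24.78
tool_pos: [587.7, 344.3, 168.0]
tcp_rot: [-3.141, -0.002, -2.557]
contact_force: [-0.5, 0.9, -0.4]
grip_width: 92.0
```

Emit:
carry_out(
  xyz=[
    [0,0,0],
  ],
  dr=[
    [0,0,0],
  ],
)

```text
time: 24.9
tool_pos: [588.7, 344.4, 170.1]
tcp_rot: [-3.141, 0.001, -2.557]
contact_force: [0.5, 0.3, 0.3]
grip_width: 91.8
```

Emit:
carry_out(
  xyz=[
    [0,0,0],
    [0,0,0],
    [0,0,0],
    [0,0,0],
    [0,0,0],
    [0,0,0],
  ],
  dr=[
    [0,0,0],
    [0,0,0],
    [0,0,0],
    [0,0,0],
    [0,0,0],
    [0,0,0],
  ],
  gripper=-1,
)

```text
time: 25.65
tool_pos: [588.7, 343.7, 169.5]
tcp_rot: [-3.14, 0.0, -2.558]
contact_force: [1.6, -3.9, 1.5]
grip_width: 59.7
```

Emit:
carry_out(
  xyz=[
    [0,0,0],
    [0,0,0],
    [0,0,0],
    [0,0,0],
    [0,0,0],
    [0,0,0],
    [0,0,0],
    [0,0,0],
  ],
  dr=[
    [0,0,0.5],
    [0,0,1],
    [0,0,1],
    [0,0,1],
    [0,0,1],
    [0,0,1],
    [0,0,1],
    [0,0,0.5],
  ],
)

```text
time: 26.65
tool_pos: [588.7, 344.1, 169.5]
tcp_rot: [-3.142, 0.001, 2.746]
contact_force: [1.8, -1.8, -0.4]
grip_width: 59.5
```

Run:
```python
from h import *
o=get_obs();print(o['time'],o['tool_pos'],o['tcp_rot'],o['joint_positions'],o['contact_force'],o['moment'],o['grip_width'])
s=snap('wrist','w15');s=snap('top','t15');cv2.imwrite('pics/t15z.png',cv2.resize(s['image'][180:290,170:280],None,fx=5,fy=5,interpolation=cv2.INTER_CUBIC))
s=snap('scene','s15');cv2.imwrite('pics/s15z.png',cv2.resize(s['image'][130:230,190:310],None,fx=5,fy=5,interpolation=cv2.INTER_CUBIC))
```

```text
26.65 [588.72459829 344.1241629  169.48027246] [-3.14152934e+00  1.12122388e-03  2.74595059e+00] [ 4.17065826e-01  6.94733655e-01  1.14647981e+00 -8.90232414e-04
  1.29965438e+00 -7.57850282e-01] [ 1.84943089 -1.8106062  -0.39806574] [-0.28375452 -0.28452965  0.26361513] 59.51991812168943
```

View pics/w15.png

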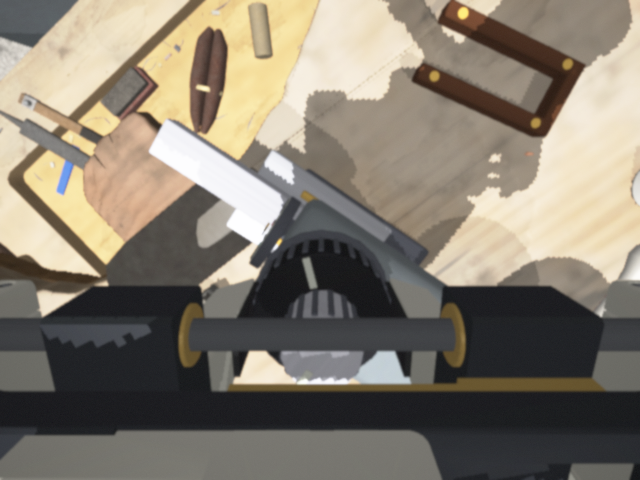

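View pics/s15z.png

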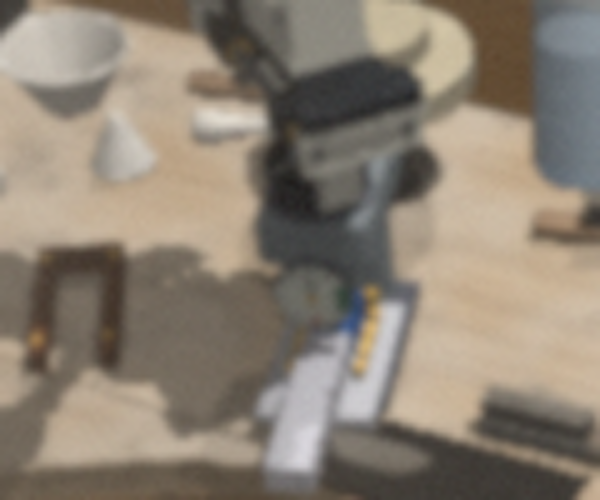

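No slip: the index mark stayed put relative to the jaws, and 0.98 rad means about 14.7 mm lowered. Next a further 27°, slowly.

Emit:
carry_out(
  xyz=[
    [0,0,0],
    [0,0,0],
    [0,0,0],
    [0,0,0],
    [0,0,0],
    [0,0,0],
  ],
  dr=[
    [0,0,0.5],
    [0,0,0.9],
    [0,0,0.9],
    [0,0,0.7],
    [0,0,0.4],
    [0,0,0],
  ],
)

```text
time: 27.55
tool_pos: [588.8, 344.3, 169.4]
tcp_rot: [3.141, 0.001, 2.275]
contact_force: [2.5, 0.2, 0.7]
grip_width: 59.2
```

Run:
```python
from h import *
o=get_obs();print(o['time'],o['tool_pos'],o['tcp_rot'],o['contact_force'],o['moment'],o['grip_width'])
s=snap('scene','s16');cv2.imwrite('pics/s16z.png',cv2.resize(s['image'][170:230,230:290],None,fx=10,fy=10,interpolation=cv2.INTER_CUBIC))
```

```text
27.55 [588.82360361 344.29656509 169.4361191 ] [3.14068260e+00 6.97402965e-04 2.27509711e+00] [2.5174721  0.20301755 0.69698948] [-0.1861525  -0.49893652 -0.29996536] 59.15593904003243
```

View pics/s16z.png

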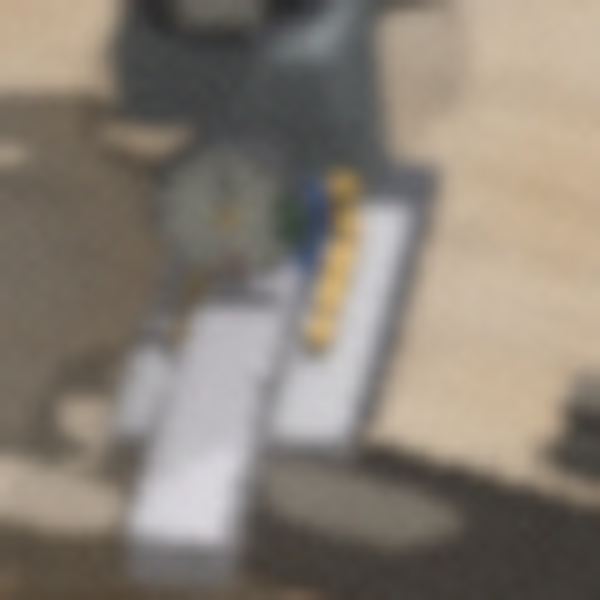

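Emit:
carry_out(
  xyz=[
    [0,0,0],
    [0,0,0],
    [0,0,0],
  ],
  dr=[
    [0,0,0.25],
    [0,0,0.25],
    [0,0,0],
  ],
)

```text
time: 27.98
tool_pos: [588.8, 344.3, 169.4]
tcp_rot: [3.141, 0.001, 2.203]
contact_force: [5.3, 0.7, -0.9]
grip_width: 59.6
```

Emit:
carry_out(
  xyz=[
    [0,0,0],
    [0,0,0],
    [0,0,0],
    [0,0,0],
    [0,0,-0.5],
    [0,0,-0.8],
  ],
  dr=[
    [0,0,0],
    [0,0,0],
    [0,0,0],
    [0,0,0],
    [0,0,0],
    [0,0,0],
  ],
  gripper=1,
)

```text
time: 28.72
tool_pos: [587.5, 343.8, 246.1]
tcp_rot: [-3.137, -0.001, 2.204]
contact_force: [0.2, 0.1, 0.3]
grip_width: 91.7
```

Run:
```python
from h import *
o=get_obs();print(o['time'],o['tool_pos'],o['tcp_rot'],o['joint_positions'],o['grip_width'])
RA=down(.585-np.pi)*Ro.from_rotvec([np.radians(15),0,0]);Rt=down(.585-np.pi)*Ro.from_rotvec([np.radians(30),0,0])
A=G(0,140,160);plan(A,RA,n=14)
print();plan(G(15,140,75),Rt,n=4,frm=(A,RA))
```

```text
28.725 [587.53255473 343.80071203 246.14804112] [-3.13673774e+00 -6.13574481e-04  2.20394634e+00] [ 4.17160167e-01  6.46539559e-01  1.02571881e+00 -4.43228832e-04
  1.47420790e+00 -2.15947512e-01] 91.66480642287699
need 11.03 rows n=14
 xyz [0.165, 0.009, 0.103] dr [0.105, -0.104, -0.774]
 xyz [0.165, 0.029, 0.1] dr [0.105, -0.104, -0.774]
 xyz [0.162, 0.048, 0.097] dr [0.105, -0.104, -0.774]
 xyz [0.157, 0.066, 0.094] dr [0.105, -0.104, -0.774]
 xyz [0.151, 0.084, 0.09] dr [0.105, -0.104, -0.774]
 xyz [0.142, 0.102, 0.087] dr [0.105, -0.104, -0.774]
 xyz [0.131, 0.118, 0.083] dr [0.105, -0.104, -0.774]
 xyz [0.119, 0.132, 0.08] dr [0.105, -0.104, -0.774]
 xyz [0.105, 0.146, 0.076] dr [0.105, -0.104, -0.774]
 xyz [0.09, 0.157, 0.072] dr [0.105, -0.104, -0.774]
 xyz [0.073, 0.167, 0.069] dr [0.105, -0.104, -0.774]
 xyz [0.056, 0.175, 0.065] dr [0.105, -0.104, -0.774]
 xyz [0.037, 0.181, 0.062] dr [0.105, -0.104, -0.774]
 xyz [0.018, 0.185, 0.059] dr [0.105, -0.104, -0.774]

need 1.87 rows n=4
 xyz [-0.063, 0.092, 0.342] dr [0.469, -0.0, -0.0]
 xyz [-0.063, 0.114, 0.335] dr [0.469, -0.0, -0.0]
 xyz [-0.063, 0.136, 0.327] dr [0.469, -0.0, -0.0]
 xyz [-0.063, 0.157, 0.318] dr [0.469, -0.0, -0.0]
```

Emit:
carry_out(
  xyz=[
    [0.17,0.01,0],
    [0.17,0.03,0],
    [0.165,0.05,0],
    [0.16,0.07,0],
    [0.15,0.085,0],
    [0.145,0.1,0],
    [0.13,0.12,0.02],
    [0.12,0.13,0.02],
  ],
  dr=[
    [0.105,-0.104,-0.774],
    [0.105,-0.104,-0.774],
    [0.105,-0.104,-0.774],
    [0.105,-0.104,-0.774],
    [0.105,-0.104,-0.774],
    [0.105,-0.104,-0.774],
    [0.105,-0.104,-0.774],
    [0.105,-0.104,-0.774],
  ],
  gripper=0.3,
)

```text
time: 29.72
tool_pos: [544.0, 414.8, 239.3]
tcp_rot: [-2.99, 0.054, 3.078]
contact_force: [-0.2, -0.1, 0.4]
grip_width: 59.8
```

Emit:
carry_out(
  xyz=[
    [0.105,0.145,0.02],
    [0.09,0.16,0.03],
    [0.075,0.17,0.04],
    [0.06,0.175,0.05],
    [0.04,0.18,0.2],
    [0.02,0.19,0.3],
  ],
  dr=[
    [0.105,-0.104,-0.774],
    [0.105,-0.104,-0.774],
    [0.105,-0.104,-0.774],
    [0.105,-0.104,-0.774],
    [0.105,-0.104,-0.774],
    [0.105,-0.104,-0.774],
  ],
)

```text
time: 30.48
tool_pos: [513.1, 462.0, 188.9]
tcp_rot: [-2.879, 0.006, -2.552]
contact_force: [0.7, -0.5, 0.5]
grip_width: 59.3
```

Run:
```python
from h import *
o=get_obs();print(o['time'],o['tool_pos'],o['tcp_rot'],o['joint_positions'],o['grip_width'])
Rt=down(.585-np.pi)*Ro.from_rotvec([np.radians(30),0,0])
plan(G(15,140,75),Rt,n=5)
```

```text
30.475 [513.07327288 462.04813503 188.85055921] [-2.87903608  0.00551529 -2.55230206] [ 0.73294811  0.73204721  1.04881885 -0.26452794  1.39977099 -1.37601676] 59.2902699853039
need 1.91 rows n=5
 xyz [-0.039, 0.097, 0.367] dr [0.374, 0.01, 0.003]
 xyz [-0.04, 0.116, 0.362] dr [0.374, 0.01, 0.003]
 xyz [-0.04, 0.135, 0.355] dr [0.374, 0.01, 0.003]
 xyz [-0.041, 0.153, 0.347] dr [0.374, 0.01, 0.003]
 xyz [-0.041, 0.171, 0.339] dr [0.374, 0.01, 0.003]
```

Emit:
carry_out(
  xyz=[
    [-0.04,0.1,0.37],
    [-0.04,0.12,0.36],
    [-0.04,0.135,0.36],
    [-0.04,0.15,0.35],
    [-0.04,0.17,0.34],
    [0,0,0],
  ],
  dr=[
    [0.37,0.01,0],
    [0.37,0.01,0],
    [0.37,0.01,0],
    [0.37,0.01,0],
    [0.37,0.01,0],
    [0,0,0],
  ],
)

```text
time: 31.22
tool_pos: [522.0, 467.6, 71.2]
tcp_rot: [-2.62, -0.007, -2.558]
contact_force: [-0.2, -0.1, -0.1]
grip_width: 59.5
```

Run:
```python
from h import *
o=get_obs();print(o['time'],o['tool_pos'],o['tcp_rot'],o['joint_positions'],o['grip_width'])
w=snap('wrist','w17')
cv2.imwrite('pics/w17z.png',cv2.resize(w['image'][170:300,60:220],None,fx=4.6,fy=4.6,interpolation=cv2.INTER_CUBIC))
Zm=lambda p:((np.array(proj(w,p))-[60,170]+.4)*4.6)
PR[:]=[587.9,344,0]
th=np.linspace(0,2*np.pi,60)
for z in (44,45,46,47,48,49,50):
    q=np.array([Zm(G(8*np.cos(t),8*np.sin(t),z)) for t in th]); i=q[:,0].argmax();print(z,'max u',q[i].round(0),'v range',q[:,1].min().round(0),q[:,1].max().round(0))
for a in (-20,0,20,30): print(a,'near edge',Zm(G(a,14,44)).round(0),'far edge',Zm(G(a,-14,44)).round(0))
```

```text
31.225 [522.04853633 467.61547575  71.23960024] [-2.62036258 -0.007138   -2.55785296] [ 0.82521635  0.93272798  1.05555018 -0.5192027   1.33124755 -1.15958342] 59.483148644422364
44 max u [490. 330.] v range 258.0 367.0
45 max u [483. 331.] v range 259.0 368.0
46 max u [477. 333.] v range 261.0 370.0
47 max u [471. 334.] v range 262.0 372.0
48 max u [465. 336.] v range 263.0 373.0
49 max u [459. 338.] v range 265.0 375.0
50 max u [452. 339.] v range 266.0 377.0
-20 near edge [502. 183.] far edge [374. 167.]
0 near edge [517. 325.] far edge [391. 301.]
20 near edge [532. 461.] far edge [408. 430.]
30 near edge [540. 526.] far edge [416. 492.]
```

View pics/w17z.png

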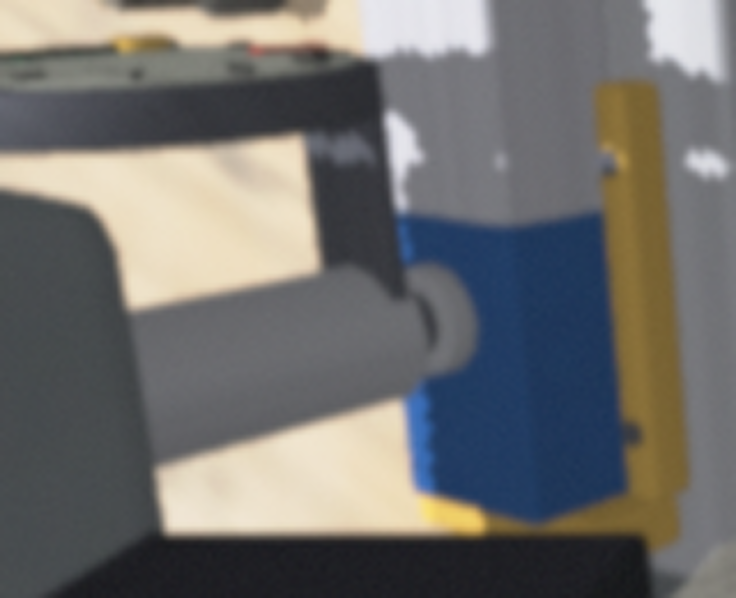

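The side view shows the probe rim at zoom (478,335) and the bar's near top edge at 521, which puts the probe near z ≈ 46, about 2 mm above the bar and not touching. Next is the inner knob, going up and round first.

```bash
sed -i 's/588.5,343.5,0/587.9,344.1,0/' h.py
python3 - <<'E'
from h import *
RA=down(.585-np.pi)*Ro.from_rotvec([np.radians(10),0,0])
A=G(0,135,235);plan(A,RA,n=5)
print();plan(G(0,0,240),down(.585-np.pi),n=5,frm=(A,RA))
E
```

```text
need 2.71 rows n=5
 xyz [0.05, -0.28, -0.461] dr [-0.495, -0.006, -0.0]
 xyz [0.049, -0.247, -0.479] dr [-0.495, -0.006, -0.0]
 xyz [0.049, -0.213, -0.495] dr [-0.495, -0.006, -0.0]
 xyz [0.048, -0.179, -0.509] dr [-0.495, -0.006, -0.0]
 xyz [0.048, -0.143, -0.52] dr [-0.495, -0.006, -0.0]

need 2.25 rows n=5
 xyz [0.0, -0.446, 0.062] dr [-0.25, 0.0, 0.0]
 xyz [0.0, -0.448, 0.046] dr [-0.25, 0.0, 0.0]
 xyz [0.0, -0.449, 0.03] dr [-0.25, 0.0, 0.0]
 xyz [0.0, -0.45, 0.015] dr [-0.25, 0.0, 0.0]
 xyz [0.0, -0.45, -0.001] dr [-0.25, 0.0, 0.0]
```

Emit:
carry_out(
  xyz=[
    [0.05,-0.28,-0.46],
    [0.05,-0.25,-0.48],
    [0.05,-0.21,-0.5],
    [0.05,-0.18,-0.51],
    [0.05,-0.14,-0.52],
    [0,0,0],
  ],
  dr=[
    [-0.5,0,0],
    [-0.5,0,0],
    [-0.49,0,0],
    [-0.49,0,0],
    [-0.49,0,0],
    [0,0,0],
  ],
)

```text
time: 32.02
tool_pos: [515.5, 456.2, 242.8]
tcp_rot: [-2.967, 0.009, -2.561]
contact_force: [-0.4, 0.3, 0.1]
grip_width: 59.6
```

Emit:
carry_out(
  xyz=[
    [0,-0.45,0.05],
    [0,-0.45,0.04],
    [0,-0.45,0.03],
    [0,-0.45,0.01],
    [0,-0.45,0],
    [0,0,0],
    [0,0,0],
  ],
  dr=[
    [-0.25,0,0],
    [-0.25,0,0],
    [-0.25,0,0],
    [-0.25,0,0],
    [-0.25,0,0],
    [0,0,0],
    [0,0,0],
  ],
)

```text
time: 32.9
tool_pos: [587.3, 344.2, 242.8]
tcp_rot: [-3.14, -0.002, -2.559]
contact_force: [-0.2, 0.2, 0.4]
grip_width: 59.5
```

Run:
```python
from h import *
o=get_obs();print(o['time'],o['tool_pos'],o['tcp_rot'],o['joint_positions'],o['grip_width'])
w=snap('wrist','w18');cv2.imwrite('pics/w18z.png',cv2.resize(w['image'][180:320,240:380],None,fx=4.2,fy=4.2,interpolation=cv2.INTER_CUBIC))
plan([587.9,344.4,195],down(.585-np.pi),n=3)
```

```text
32.9 [587.33738203 344.23319579 242.81297087] [-3.14036517e+00 -1.82453513e-03 -2.55858768e+00] [ 4.18329342e-01  6.46306440e-01  1.03508723e+00 -1.51899702e-03
  1.46179774e+00 -1.73530663e+00] 59.49954410886152
need 0.80 rows n=3
 xyz [-0.003, -0.003, 0.266] dr [-0.003, -0.004, -0.003]
 xyz [-0.003, -0.003, 0.266] dr [-0.003, -0.004, -0.003]
 xyz [-0.003, -0.004, 0.266] dr [-0.003, -0.004, -0.003]
```

View pics/w18z.png

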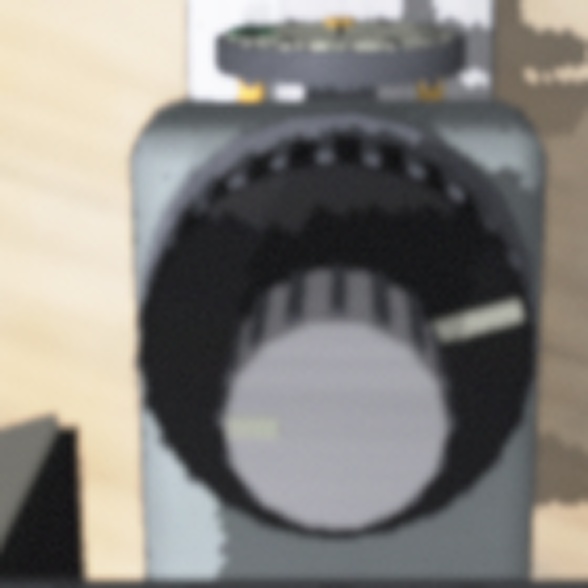

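Outer knob turned about 87° and the inner one is unmoved. I'll descend onto the inner knob and close.

Emit:
carry_out(
  xyz=[
    [0,-0.01,0.26],
    [0,-0.01,0.26],
    [0,0,0.26],
    [0,0,0],
  ],
  dr=[
    [0,0,0],
    [0,0,0],
    [0,0,0],
    [0,0,0],
  ],
)

```text
time: 33.45
tool_pos: [587.5, 342.5, 193.6]
tcp_rot: [-3.141, -0.006, -2.559]
contact_force: [-0.2, -0.0, 0.6]
grip_width: 59.7
```

Emit:
carry_out(
  xyz=[
    [0,0,0],
    [0,0,0],
    [0,0,0],
    [0,0,0],
    [0,0,0],
  ],
  dr=[
    [0,0,0],
    [0,0,0],
    [0,0,0],
    [0,0,0],
    [0,0,0],
  ],
  gripper=-1,
)

```text
time: 34.08
tool_pos: [588.3, 343.3, 196.5]
tcp_rot: [-3.141, -0.001, -2.558]
contact_force: [-2.4, 2.8, 3.0]
grip_width: 29.0
```

Emit:
carry_out(
  xyz=[
    [0,0,0],
    [0,0,0],
    [0,0,0],
    [0,0,0],
    [0,0,0],
    [0,0,0],
    [0,0,0],
    [0,0,0],
  ],
  dr=[
    [0,0,0.5],
    [0,0,1],
    [0,0,1],
    [0,0,1],
    [0,0,1],
    [0,0,1],
    [0,0,1],
    [0,0,0.5],
  ],
)

```text
time: 35.08
tool_pos: [588.2, 344.2, 196.6]
tcp_rot: [3.141, -0.0, 2.745]
contact_force: [-0.9, 6.8, 1.4]
grip_width: 28.8
```

Run:
```python
from h import *
o=get_obs();print(o['time'],o['tool_pos'],o['tcp_rot'],o['contact_force'],o['moment'],o['grip_width'])
s=snap('scene','s19');cv2.imwrite('pics/s19z.png',cv2.resize(s['image'][175:211,234:270],None,fx=16,fy=16,interpolation=cv2.INTER_CUBIC))
w=snap('wrist','w19')
```

```text
35.075 [588.21244044 344.22784481 196.56651987] [ 3.14102773e+00 -1.61119853e-04  2.74496512e+00] [-0.91005614  6.75733674  1.43679806] [0.96740658 0.2618997  0.08954897] 28.818294607580402
```

View pics/s19z.png

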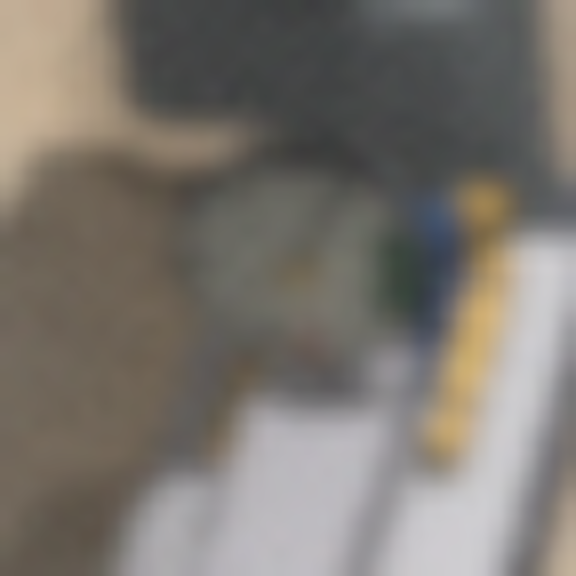

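View pics/w19.png

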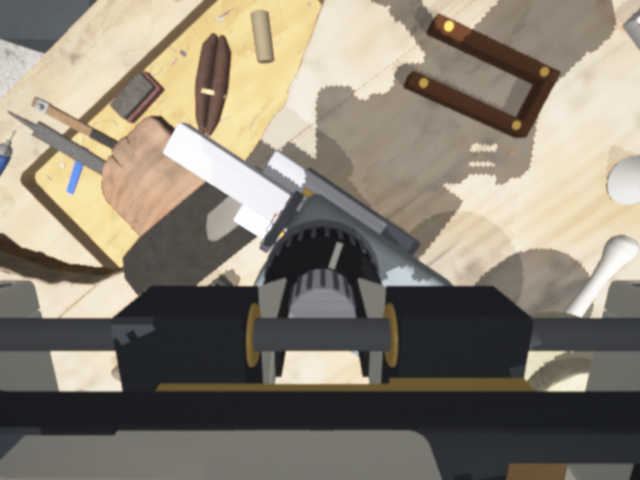

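The needle seems to be leaning slightly right of up, about 0.4 rad, so contact has been made as predicted. Another ~30°, then an averaged picture.

Emit:
carry_out(
  xyz=[
    [0,0,0],
    [0,0,0],
    [0,0,0],
    [0,0,0],
    [0,0,0],
    [0,0,0],
  ],
  dr=[
    [0,0,0.6],
    [0,0,0.8],
    [0,0,0.8],
    [0,0,0.8],
    [0,0,0.8],
    [0,0,0],
  ],
)

```text
time: 35.92
tool_pos: [588.5, 344.7, 196.6]
tcp_rot: [3.14, -0.001, 2.216]
contact_force: [-0.1, 7.2, 1.0]
grip_width: 29.1
```

Run:
```python
from h import *
o=get_obs();print(o['time'],o['tool_pos'],o['tcp_rot'],o['contact_force'],o['moment'],o['grip_width'])
I=np.mean([capture('scene')['image'].astype(float) for _ in range(6)],0)[175:211,234:270]
I=np.clip((I-60)*2,0,255).astype(np.uint8)
cv2.imwrite('pics/s20z.png',cv2.resize(I,None,fx=16,fy=16,interpolation=cv2.INTER_CUBIC))
```

```text
35.925 [588.53446527 344.65238936 196.58736068] [ 3.13990984e+00 -6.02430024e-04  2.21616116e+00] [-0.06323635  7.23889706  1.01155178] [ 1.11025763  0.11747643 -0.03017561] 29.11782063721956
```

View pics/s20z.png

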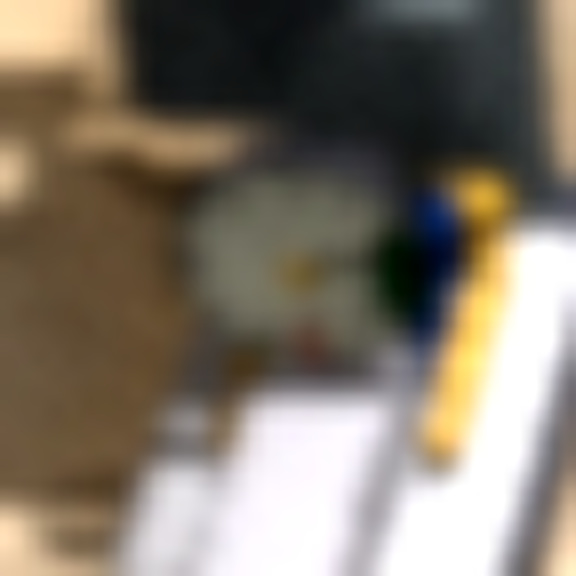

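The needle points right from the hub (300,270) towards the green sector at (400,265). I'll quantify it with an angular darkness profile.

```bash
cat > dial.py <<'E'
from h import *
def prof(I,c,hub):
    # jacobian of px wrt right(-L), up(Z) on dial plane
    D=PR-42*U+[0,0,85]
    J=np.stack([np.array(proj(c,D-10*L))-proj(c,D+10*L),np.array(proj(c,D+10*Z))-proj(c,D-10*Z)],1)/20
    g=cv2.cvtColor(I.astype(np.float32),cv2.COLOR_BGR2GRAY)
    out=[]
    for th in np.arange(-180,181,15):
        s=0
        for r in np.arange(6,17,1.):
            p=np.array(hub)+J@[r*np.sin(np.radians(th)),r*np.cos(np.radians(th))]
            s+=cv2.getRectSubPix(g,(1,1),(float(p[0]),float(p[1])))[0,0]
        out.append((th,round(s/11)))
    return J,out
E
python3 - <<'E'
from dial import *
cs=[capture('scene') for _ in range(6)];c=cs[0]
I=np.mean([k['image'].astype(float) for k in cs],0);np.save('pics/I20.npy',I)
hub=(234+300/16-.5,175+270/16-.5)
J,o=prof(I,c,hub);print(J.round(2),o)
s=load('s19');print(prof(s['image'].astype(float),s,hub)[1]);s=load('s16');print(prof(s['image'].astype(float),s,hub)[1])
E
```

```text
[[ 0.33 -0.03]
 [ 0.02 -0.27]] [(np.int64(-180), 106), (np.int64(-165), 109), (np.int64(-150), 113), (np.int64(-135), 116), (np.int64(-120), 117), (np.int64(-105), 117), (np.int64(-90), 116), (np.int64(-75), 116), (np.int64(-60), 115), (np.int64(-45), 113), (np.int64(-30), 113), (np.int64(-15), 113), (np.int64(0), 113), (np.int64(15), 113), (np.int64(30), 112), (np.int64(45), 110), (np.int64(60), 103), (np.int64(75), 94), (np.int64(90), 94), (np.int64(105), 99), (np.int64(120), 104), (np.int64(135), 109), (np.int64(150), 110), (np.int64(165), 108), (np.int64(180), 106)]
[(np.int64(-180), 109), (np.int64(-165), 107), (np.int64(-150), 106), (np.int64(-135), 106), (np.int64(-120), 105), (np.int64(-105), 105), (np.int64(-90), 105), (np.int64(-75), 106), (np.int64(-60), 106), (np.int64(-45), 104), (np.int64(-30), 104), (np.int64(-15), 104), (np.int64(0), 102), (np.int64(15), 98), (np.int64(30), 98), (np.int64(45), 106), (np.int64(60), 107), (np.int64(75), 106), (np.int64(90), 104), (np.int64(105), 104), (np.int64(120), 108), (np.int64(135), 113), (np.int64(150), 114), (np.int64(165), 111), (np.int64(180), 109)]
[(np.int64(-180), 107), (np.int64(-165), 108), (np.int64(-150), 110), (np.int64(-135), 112), (np.int64(-120), 112), (np.int64(-105), 114), (np.int64(-90), 113), (np.int64(-75), 113), (np.int64(-60), 114), (np.int64(-45), 113), (np.int64(-30), 110), (np.int64(-15), 106), (np.int64(0), 100), (np.int64(15), 104), (np.int64(30), 110), (np.int64(45), 113), (np.int64(60), 111), (np.int64(75), 108), (np.int64(90), 104), (np.int64(105), 104), (np.int64(120), 109), (np.int64(135), 113), (np.int64(150), 114), (np.int64(165), 110), (np.int64(180), 107)]
```

The profile method gives 0° for the picture before contact, 22° after the first turn and about 80° now. Dead reckoning says about 68°. I'll nudge ~6° more, then release.

Emit:
carry_out(
  xyz=[
    [0,0,0],
    [0,0,0],
    [0,0,0],
  ],
  dr=[
    [0,0,0.4],
    [0,0,0.4],
    [0,0,0],
  ],
)

```text
time: 36.9
tool_pos: [588.6, 344.7, 196.6]
tcp_rot: [3.14, -0.001, 2.105]
contact_force: [0.3, 8.1, 1.2]
grip_width: 29.5
```

Emit:
carry_out(
  xyz=[
    [0,0,0],
    [0,0,0],
    [0,0,0],
    [0,0,-0.3],
    [0,0,-0.6],
    [0,0,-0.6],
    [0,0,-0.6],
    [0,0,0],
  ],
  dr=[
    [0,0,0],
    [0,0,0],
    [0,0,0],
    [0,0,0],
    [0,0,0],
    [0,0,0],
    [0,0,0],
    [0,0,0],
  ],
  gripper=0.5,
)

```text
time: 37.9
tool_pos: [589.5, 343.1, 325.8]
tcp_rot: [3.136, 0.002, 2.104]
contact_force: [0.4, 0.0, -0.1]
grip_width: 69.1
```

Run:
```python
from dial import *
cs=[capture('scene') for _ in range(8)];c=cs[0]
I=np.mean([k['image'].astype(float) for k in cs],0)
hub=(234+300/16-.5,175+270/16-.5)
J,o=prof(I,c,hub);print([x for x in o if 15<=x[0]<=180])
I=np.clip((I[175:211,234:270]-60)*2,0,255).astype(np.uint8)
cv2.imwrite('pics/s21z.png',cv2.resize(I,None,fx=16,fy=16,interpolation=cv2.INTER_CUBIC))
o=get_obs();print(o['time'],o['tool_pos'],o['tcp_rot'],o['contact_force'],o['joint_positions'],o['grip_width'])
plan(G(-200,0,300),down(.585),n=12)
```

```text
[(np.int64(15), 113), (np.int64(30), 113), (np.int64(45), 112), (np.int64(60), 104), (np.int64(75), 94), (np.int64(90), 91), (np.int64(105), 95), (np.int64(120), 102), (np.int64(135), 108), (np.int64(150), 109), (np.int64(165), 108), (np.int64(180), 107)]
38.3 [588.38866722 342.84910629 321.02638542] [-3.13828317e+00  1.19758227e-03  2.10470713e+00] [-0.65362779  0.24474302 -0.37508435] [ 4.15859961e-01  6.23602636e-01  8.69030400e-01 -1.58425430e-03
  1.65210492e+00 -1.18175046e-01] 69.41766915130846
need 10.88 rows n=12
 xyz [-0.012, -0.277, 0.03] dr [-0.001, 0.002, 0.907]
 xyz [-0.047, -0.273, 0.03] dr [-0.001, 0.002, 0.907]
 xyz [-0.081, -0.265, 0.03] dr [-0.001, 0.002, 0.907]
 xyz [-0.114, -0.253, 0.03] dr [-0.001, 0.002, 0.907]
 xyz [-0.145, -0.236, 0.03] dr [-0.001, 0.002, 0.907]
 xyz [-0.174, -0.216, 0.03] dr [-0.001, 0.002, 0.907]
 xyz [-0.2, -0.192, 0.03] dr [-0.001, 0.002, 0.907]
 xyz [-0.222, -0.166, 0.03] dr [-0.001, 0.002, 0.907]
 xyz [-0.242, -0.136, 0.03] dr [-0.001, 0.002, 0.907]
 xyz [-0.257, -0.105, 0.029] dr [-0.001, 0.002, 0.907]
 xyz [-0.268, -0.071, 0.029] dr [-0.001, 0.002, 0.907]
 xyz [-0.275, -0.037, 0.029] dr [-0.001, 0.002, 0.907]
```

View pics/s21z.png

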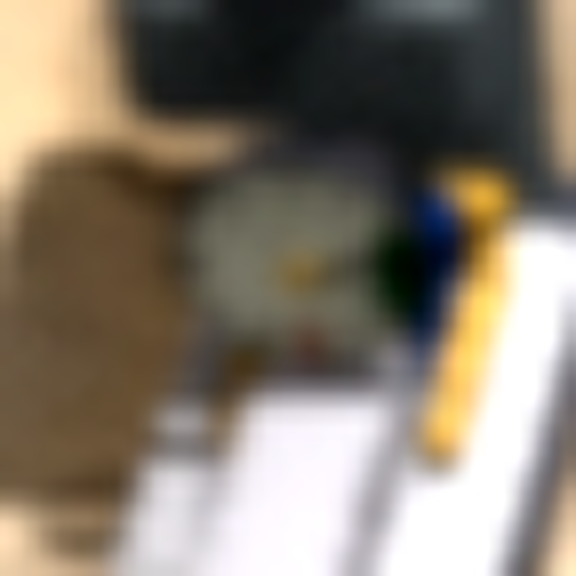

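The profile minimum is near 88° after release. There is time for a clear close-up, so I'll retreat, flip the wrist and tilt to see the dial face.

Run:
```python
from h import *
o=get_obs();p0=np.array(o['tool_pos']);R0=Ro.from_euler('xyz',o['tcp_rot'])
M=G(-130,0,240);RM=down(2.1047-7*np.radians(8)*.95)
plan(M,RM,n=7)
Rt=down(.585)*Ro.from_rotvec([0,np.radians(25),0]);print('z axis',Rt.apply([0,0,1]))
plan(G(-185,0,85),Rt,n=7,frm=(M,RM))
```

```text
need 6.65 rows n=7
 xyz [-0.012, -0.308, 0.194] dr [-0.003, 0.003, 0.95]
 xyz [-0.053, -0.304, 0.194] dr [-0.003, 0.003, 0.95]
 xyz [-0.093, -0.294, 0.194] dr [-0.003, 0.003, 0.95]
 xyz [-0.131, -0.279, 0.194] dr [-0.003, 0.003, 0.95]
 xyz [-0.167, -0.26, 0.193] dr [-0.003, 0.003, 0.95]
 xyz [-0.2, -0.235, 0.193] dr [-0.003, 0.003, 0.95]
 xyz [-0.229, -0.207, 0.193] dr [-0.003, 0.003, 0.95]
z axis [ 0.35234195  0.23336954 -0.90630779]
need 5.24 rows n=7
 xyz [-0.109, -0.073, 0.369] dr [-0.132, 0.433, 0.595]
 xyz [-0.137, -0.07, 0.36] dr [-0.132, 0.433, 0.595]
 xyz [-0.164, -0.064, 0.35] dr [-0.132, 0.433, 0.595]
 xyz [-0.19, -0.055, 0.338] dr [-0.132, 0.433, 0.595]
 xyz [-0.214, -0.045, 0.325] dr [-0.132, 0.433, 0.595]
 xyz [-0.236, -0.032, 0.311] dr [-0.132, 0.433, 0.595]
 xyz [-0.257, -0.017, 0.295] dr [-0.132, 0.433, 0.595]
```

Emit:
carry_out(
  xyz=[
    [-0.01,-0.31,0.19],
    [-0.05,-0.3,0.19],
    [-0.09,-0.29,0.19],
    [-0.13,-0.28,0.19],
    [-0.17,-0.26,0.19],
    [-0.2,-0.24,0.19],
    [-0.23,-0.21,0.19],
  ],
  dr=[
    [0,0,0.95],
    [0,0,0.95],
    [0,0,0.95],
    [0,0,0.95],
    [0,0,0.95],
    [0,0,0.95],
    [0,0,0.95],
  ],
)

```text
time: 39.17
tool_pos: [478.6, 272.5, 241.9]
tcp_rot: [-3.142, 0.002, 1.172]
contact_force: [-0.1, -0.1, -0.3]
grip_width: 68.7
```

Emit:
carry_out(
  xyz=[
    [-0.11,-0.07,0.37],
    [-0.14,-0.07,0.36],
    [-0.16,-0.065,0.35],
    [-0.19,-0.055,0.34],
    [-0.21,-0.045,0.325],
    [-0.24,-0.03,0.31],
    [-0.26,-0.015,0.3],
    [0,0,0],
  ],
  dr=[
    [-0.13,0.43,0.6],
    [-0.13,0.43,0.6],
    [-0.13,0.43,0.6],
    [-0.13,0.43,0.6],
    [-0.13,0.43,0.6],
    [-0.13,0.43,0.6],
    [-0.13,0.43,0.6],
    [0,0,0],
  ],
)

```text
time: 40.17
tool_pos: [435.0, 240.4, 94.5]
tcp_rot: [-3.131, -0.416, 0.579]
contact_force: [0.6, -0.7, 0.5]
grip_width: 68.8
```

Run:
```python
from h import *
o=get_obs();print(o['time'],o['tool_pos'],o['tcp_rot'],o['contact_force'],o['joint_positions'])
w=snap('wrist','w22')
```

```text
40.175 [434.97243689 240.43185779  94.5042681 ] [-3.13115626 -0.41577158  0.57947649] [ 0.60245727 -0.67591967  0.47221277] [0.26983297 0.36129697 2.13414228 0.49530302 0.28362858 0.80724736]
```

View pics/w22.png

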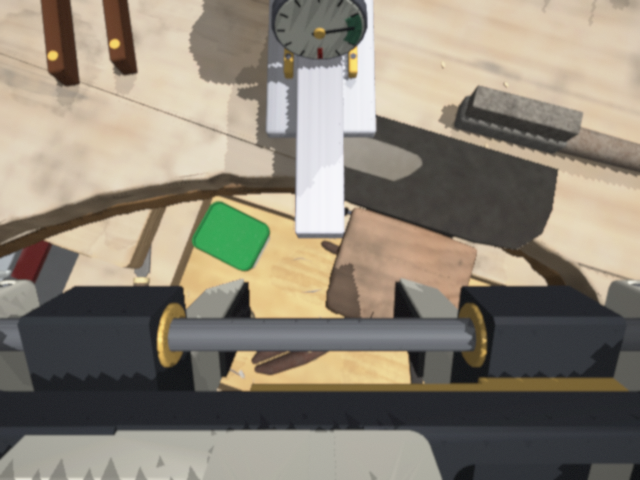

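Run:
```python
from h import *
w=load('w22')
cv2.imwrite('pics/w22z.png',cv2.resize(w['image'][0:150,250:400],None,fx=4,fy=4,interpolation=cv2.INTER_CUBIC))
plan(G(-185,0,140),down(.585),n=5)
```

```text
need 3.01 rows n=5
 xyz [0.053, -0.011, -0.137] dr [-0.009, -0.602, -0.003]
 xyz [0.041, -0.011, -0.141] dr [-0.009, -0.602, -0.003]
 xyz [0.029, -0.011, -0.144] dr [-0.009, -0.602, -0.003]
 xyz [0.017, -0.01, -0.146] dr [-0.009, -0.602, -0.003]
 xyz [0.004, -0.01, -0.147] dr [-0.009, -0.602, -0.003]
```

View pics/w22z.png

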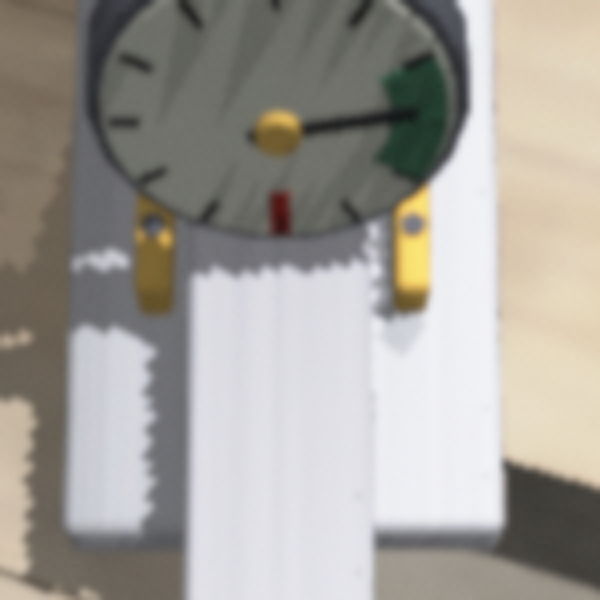

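The close-up shows the needle at three o'clock in the middle of the green sector, and the bar straight between the guides. I'll ease the wrist back clear, then hand in.

Emit:
carry_out(
  xyz=[
    [0.05,0,-0.14],
    [0.04,0,-0.14],
    [0.03,0,-0.14],
    [0.02,0,-0.15],
    [0,0,-0.15],
    [0,0,0],
    [0,0,0],
    [0,0,0],
  ],
  dr=[
    [0,-0.6,0],
    [0,-0.6,0],
    [0,-0.6,0],
    [0,-0.6,0],
    [0,-0.6,0],
    [0,0,0],
    [0,0,0],
    [0,0,0],
  ],
)

```text
time: 41.22
tool_pos: [434.5, 239.0, 139.9]
tcp_rot: [-3.134, -0.001, 0.584]
contact_force: [-0.1, 0.2, 0.9]
grip_width: 68.9
```

Run:
```python
from dial import *
from plant import close_job
cs=[capture('scene') for _ in range(4)]
I=np.mean([k['image'].astype(float) for k in cs],0)
print([x for x in prof(I,cs[0],(252.25,191.4))[1] if 45<=x[0]<=135]); o=get_obs();print(o['time'],o['tool_pos'],o['contact_force'],o['joint_positions'])
print(close_job())
```

```text
[(np.int64(45), 46), (np.int64(60), 42), (np.int64(75), 39), (np.int64(90), 39), (np.int64(105), 41), (np.int64(120), 43), (np.int64(135), 45)]
41.425 [434.67384831 239.17250062 140.0674656 ] [-0.09834529 -0.42101096  0.18114435] [0.34363381 0.40960549 1.75552848 0.0095481  0.9772217  1.32508294]
the job is handed in; nothing more can be done
None
```

I carried out the whole sequence and handed the job in at 41.4 s of the 72 s allowed; no verdict was reported.

- **Bar:** I lifted it by the blue end, turned it half round and set it down left of the rest. I then took it again 45 mm from the plain end and slid it between the guides until it met the stop, at up to about 13 N, and let go.
- **Outer knob:** I turned it about 1.5 rad. The side view then put the probe about 2 mm above the bar, with no sign of touching in the scene image taken just before the last 4°.
- **Inner knob:** I turned it about 1.6 rad and released it.

**Last checks:**
- **Dial:** The wrist close-up after letting go showed the needle at about 85°, in the middle of the green sector. The scene-camera profile gave about 88°. Extrapolating from the turn angle had suggested a little less, about 75°, which is still inside the sector.
- **Bar position:** The bar looked straight and centred between the guides. The side view, taken before the inner knob was turned, showed the blue end at the stop.
- **Robot clear:** It read near-zero force and stood clear of everything at hand-in.

**Checks that disagreed or did not help:**
- The top camera differed from the wrist camera by about 4 mm, so I trusted the wrist camera and contact.
- The last scene-camera profile was too dark to be useful, because the arm was in front of the dial.
- During the last look one wrist joint came very close to its limit (0.284 against 0.28 rad) but did not pass it.

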